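# Stand the slim bottle up in the deep bin and box it in

## Task

The slim square bottle lies on its side in the blue bin: stand it up, cap on top, close against the bin's tall end wall, working inside the bin and never lifting the bottle out of it. There is no room to swing it up in one go, so first prop it at a slant with its cap leaning on the tall end wall, let go of it, then take a fresh hold, stand it on its base and let go again; do not let it drop or fall over. Then slide the yellow divider up against the standing bottle so that it cannot tip, leaving the jar in the bin and the other things on the bench where they are.

Things in the scene. Friction and masses are not known exactly. Their poses are not given: they have to be found in the camera images.
- bin: Blue steel bin fixed to the bench, open on top, inside 190 mm wide (its x) by 300 mm long (its y), walls and floor 6 mm thick. Origin on the bench under the centre of the bin; z up. The end wall at +y is the tall one, 156 mm above the bench; the end wall at -y is 110 mm high; the two long side walls are only 70 mm high. The bin's place and yaw on the bench vary; its +y always points roughly to the robot's left.
- end_wall (a point): Point at the foot of the inner face of the tall end wall, on the bin floor (6 mm above the bench), in the middle of the bottle's lane: 27 mm to the bin's +x side of its middle line and 150 mm along +y. Axes as the bin's. The bottle is to stand here, against this wall.
- bottle: Slim bottle of rigid grey plastic with a paper label, an orange band and a red screw cap, about 280 g. Square body 44 x 44 mm, 140 mm long, then a shoulder and a round cap 28 mm across; 180 mm long in all. Origin at the centre of its flat base, z along the bottle towards the cap, x and y normal to its flat sides. It starts lying flat on the bin floor, its +y side down, its long axis about along the bin, cap towards the tall end wall and some 10 to 35 mm short of it.
- bottle_mid (a point): Point on the bottle's axis 90 mm from its base, at half its length; axes as the bottle's.
- bottle_cap (a point): Centre of the top of the cap, 180 mm from the base on the bottle's axis.
- divider (a joint): Slide of the yellow divider along the bin's +y, m: 0 when its front face is 235 mm from the tall end wall, growing towards that wall (distance = 235 mm minus the value), at most 0.195. It stays where it is left (about 2 N of friction).
- divider_face (a point): Foot of the middle of the divider's front face (the face towards the tall end wall), on the bin floor. Axes as the bin's. The divider is an upright yellow plate 100 mm wide (bin x), 8 mm thick and about 68 mm high, in line with the bottle's lane, behind the bottle's base.
- divider_fin (a point): Grip point of the divider: the middle of a level yellow fin 12 mm thick (bin x), 28 mm high and 55 mm long (bin y) that stands out from the back of the plate (towards -y); the point lies 42 mm behind the front face and 70 mm above the bin floor, 14 mm below the fin's top edge, 21 mm from its rear end. Pinch it across bin x from above, or push its rear end.
- grease_jar: White jar with a yellow lid, 46 mm across, 62 mm high, standing in the bin beside the bottle's lane, near the tall end wall. Origin at the centre of its underside. To be left alone.
- spray_can: Spray can, 54 mm across and 170 mm high, standing on the bench to the left of the bin. Origin at its underside. To be left alone.
- oil_filter: White oil filter, 76 mm across, 85 mm high, standing on the bench left of the bin. To be left alone.
- wrench: Steel wrench 190 mm long, lying flat on the bench right of the bin. To be left alone.
- hammer: Hammer 280 mm long with an orange handle, lying on the bench right of the bin. To be left alone.
- screwdriver: Screwdriver 200 mm long with a red handle, lying on the bench left of the bin. To be left alone.
- socket: Steel socket 30 mm across, 40 mm high, standing on the bench right of the bin. To be left alone.
There are look-alikes about, which are no part of the job. Leave any pink look-alike of the bottle alone.

How it is judged:
By the outcome, as a careful person would: the job done as asked, in the order asked, and still so for the second after the job is handed in, with the robot touching nothing.
It also fails if it takes over 62 s, if anything falls off the work surface, if the arm or the gripper's body presses on something with over 40 N, if the wrist force passes 120 N, or if a joint passes its speed limit or range.

## Robot

A 6-joint arm with a two-finger parallel gripper is mounted at the origin on the work surface. World frame = base frame: x ahead of the robot, y to its left, z up, the work surface at z = 0. Lengths are in m, angles in rad, forces in N, time in s.
With the tool pointing down it reaches from about 0.3 to 0.85 m from the base axis. Payload 4.2 kg.
Tool frame: the origin (TCP) lies between the finger pads; the fingertips stand 11 mm ahead of it and the grasp point (between the pads) lies 8 mm behind it; z points along the fingers, y is the line along which they close (so a half turn about z gives the same grasp; the last joint's range is limited). The gripper opens to 91 mm and grips with 3 to 60 N. Pads are 32 mm wide; open, the fingers measure 118 mm over their backs; the gripper's body (76 mm by 178 mm) begins 60 mm behind the grasp point.
Start: joints at [1.129, 0.32, 1.565, -0, 1.257, -0.02], TCP at [0.235, 0.525, 0.225] pointing down, gripper open.
Joint ranges: [-3.11, 3.11], [-0.84, 2.01], [0.21, 2.61], [-1.34, 4.49], [0.05, 2.63], [-2.56, 2.56]. Speed limits (rad/s): [2.57, 2.57, 3.14, 3.14, 3.14, 3.14].

## Interface

Orientations are given as [roll, pitch, yaw] about the fixed x, y, z axes, in that order (R = Rz(yaw) Ry(pitch) Rx(roll)).
In Python, from station import ctrl gives the robot as it stands.
- The arm moves only by the tool arm_command, never from a script. Its argument "deltas" is a list of rows, each an object with "linear": the shift along the tool's x, y, z in cm, a list of three; "delta_rot": the turn, a rotation vector about the tool's x, y, z in units of 6 degrees (1.0 is 6 degrees), a list of three; "hand": the closure, from -1 (fully open) to 1 (shut). A call has 1 to 20 rows; each row shifts and turns the commanded pose from where the row before left it, along the tool's axes as they then stand; what a row does not reach is not made up. A row lasts 1/12 s, in which the tool goes at most 41.7 mm and 7.16 degrees, less where a joint would pass 70% of its speed; a pose out of reach is approached as far as the arm can. A call with a gripper value outside its range is refused whole. The fingers move at their own pace and stop on an object; "force" is the grip in N (left out, the last holds). Time passes only in rows, so rows that do not move let the fingers close. It gives the time, the measured TCP pose, the force, the opening and the grip force at its end, in the units of the state.
- ctrl.get_obs(): the state, without advancing time (a new reading comes with each control period).
- ctrl.snapshot(name): name is "scene" or "top"; returns a dict with "image" (480x640x3 uint8, blue, green, red), "camera_matrix" (3x3 intrinsics, pixels), "origin" and "attitude" of the camera in the world. Camera axes: x right, y down, z forward; pixel columns grow to the right and rows downward; lengths in m; the calibration is good to about 2 mm. A picture is of the moment at which its call begins. There is no depth.
- ctrl.hand_in(): hands the job in; it is judged then, once.
The state is a dict: "clock": time; "joint_positions": joint angles; "joint_velocities": joint speeds; "effort": joint torques, N m; "tool_pos": TCP position; "tool_rot": TCP orientation; "force": force on the tool from outside, world axes, zero at the start; "wrist_torque": the same for the moment, N m; "opening": opening from 0.0 (shut) to 1.0 (fully open); "gripper_force": force on a finger pad.
Only numpy, scipy, OpenCV 4.12 (cv2) and the standard library are available. Lean on these libraries where they do the work, as an engineer would, in place of code of your own. Each camera call takes 0.05 s, during which the arm holds its last target. There are 200 camera calls.

## Working session

There is one attempt and no reset: what is moved stays moved. The work goes in short steps, Python scripts to look and compute and a tool call to move; the robot and the scene stay as the last step left them, time stands still between calls to the robot, and variables do not carry over. Pictures are saved under pics/ and viewed, at most 10 in all, crops included, and the job is handed in when it is done.

Besides the shell and the picture viewer there is one more tool, called after "Call:" as name([rows], argument=value, ...), one row to a line, values as JSON. arm_command: Moves the arm, as the interface text tells. Its arguments: {"type":"object","properties":{"deltas":{"type":"array"},"force":{"type":"number"}},"required":["deltas"]}

```bash
ls; mkdir -p pics; python3 - <<'E'
from station import ctrl
import cv2, pickle
o=ctrl.get_obs(); print({k:o[k] for k in o})
for n in("scene","top"):
    s=ctrl.snapshot(n); pickle.dump(s,open(n+'.pkl','wb')); cv2.imwrite(f'pics/{n}0.png',s['image']); print(n,s['camera_matrix'],s['origin'],s['attitude'])
E
```

```text
pics
{'clock': 0.0, 'joint_positions': array([ 1.12897144e+00,  3.20296997e-01,  1.56568608e+00, -2.33125190e-05,
        1.25741018e+00, -2.00045538e-02]), 'joint_velocities': array([ 0.00073724, -0.00125779,  0.00028401,  0.00027323,  0.0001049 ,
       -0.00010761]), 'effort': array([-2.11393060e-03, -4.12464988e+01, -2.31969255e+01,  7.28044426e-02,
        4.54474089e-02, -1.46208849e-04]), 'tool_pos': array([0.23521365, 0.52414613, 0.22411461]), 'tool_rot': array([-3.13979197e+00, -1.38581817e-05,  2.71977951e+00]), 'force': array([ 0.56580127,  0.59172868, -0.18220372]), 'wrist_torque': array([-0.031341  , -0.01290032,  0.02131569]), 'gripper_force': 0.0, 'opening': 0.9998564192494802}
scene [[479.06943587   0.         316.20318994]
 [  0.         479.06943587 239.20306705]
 [  0.           0.           1.        ]] [1.09402661 0.23551142 0.99317097] [-2.47222818 -0.00421376  2.01887254]
top [[623.20678339   0.         328.69306199]
 [  0.         623.20678339 238.65517698]
 [  0.           0.           1.        ]] [ 0.17757068 -0.04454184  1.77653083] [-2.98558740e+00 -1.85052839e-03 -1.57048501e+00]
```

View pics/scene0.png

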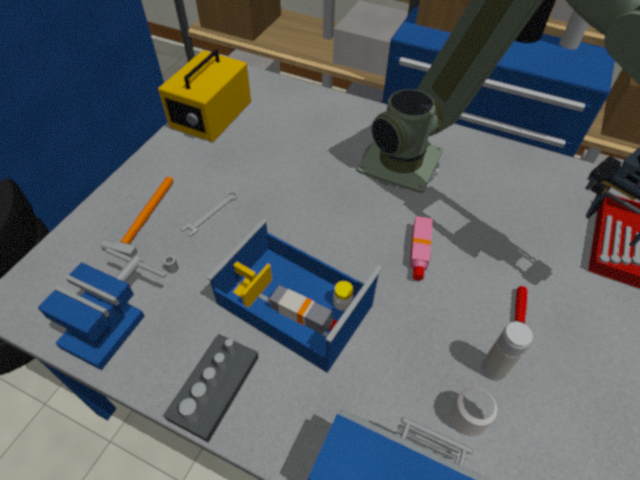

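View pics/top0.png

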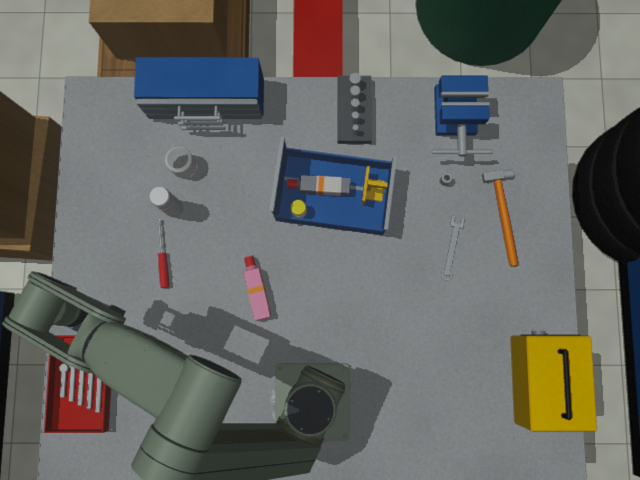

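The bin is at about (275–394, 142–232) in the top view. The bottle's cap points left at (290,184), the divider is at (375,184), and the jar at (298,208). I'll enlarge both.

```bash
python3 - <<'E'
import pickle,cv2
t=pickle.load(open('top.pkl','rb'))['image'];s=pickle.load(open('scene.pkl','rb'))['image']
cv2.imwrite('pics/topc.png',cv2.resize(t[135:240,265:405],None,fx=5.7,fy=5.7,interpolation=cv2.INTER_CUBIC))
cv2.imwrite('pics/scenec.png',cv2.resize(s[220:370,200:390],None,fx=4,fy=4,interpolation=cv2.INTER_CUBIC))
E
```

```text
(no output)
```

View pics/topc.png

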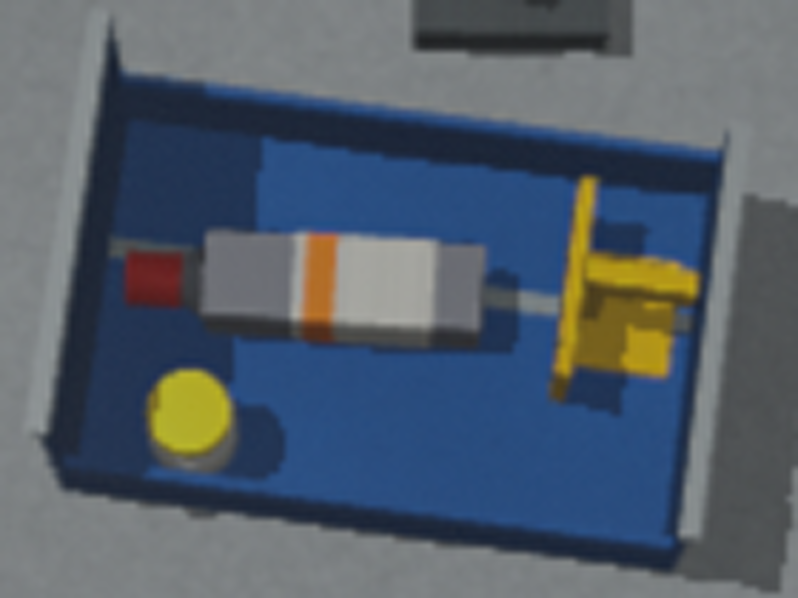

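View pics/scenec.png

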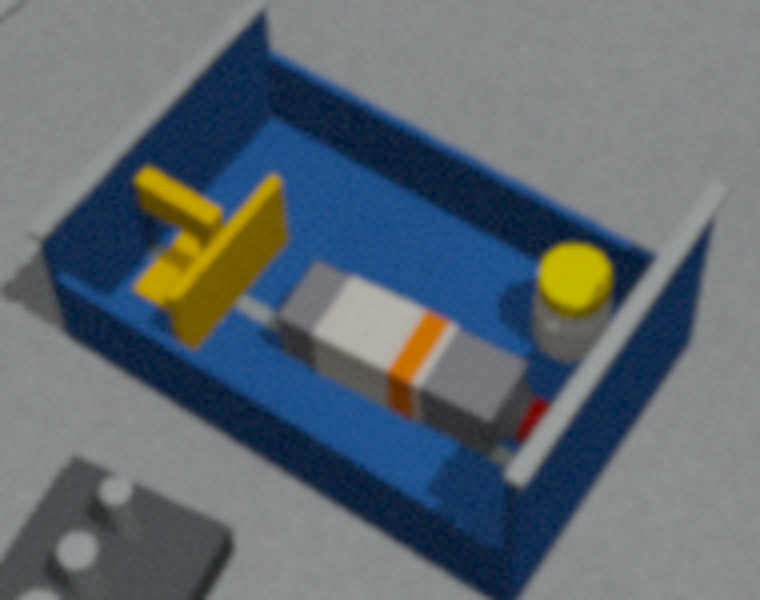

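The top crop shows the bottle's upper face with corners near (205,231), (203,320), (485,246) and (482,332), and the cap's end at x≈126. The tall wall's top strip runs (103,12)–(42,433), the short wall's (736,132)–(692,540). The fin's top runs (590,262)–(697,275).

```bash
cat > h.py <<'E'
import numpy as np, pickle
from scipy.spatial.transform import Rotation as R
def cam(s): return s['camera_matrix'],np.array(s['origin']),R.from_euler('xyz',s['attitude']).as_matrix()
def px(s,uv,z):
    K,o,A=cam(s); d=A@np.linalg.solve(K,[uv[0],uv[1],1]); return o+d*(z-o[2])/d[2]
def proj(s,P):
    K,o,A=cam(s); c=(np.atleast_2d(P)-o)@A@K.T; return c[:,:2]/c[:,2:]
def binpt(b,p):
    x,y,w=b; p=np.array(p,float); c,s=np.cos(w),np.sin(w); return np.array([x+c*p[0]-s*p[1],y+s*p[0]+c*p[1],p[2]])
def tobin(b,P):
    x,y,w=b; c,s=np.cos(w),np.sin(w); d=np.array(P)-[x,y,0]; return np.array([c*d[0]+s*d[1],-s*d[0]+c*d[1],d[2]])
E
python3 - <<'E'
from h import *
from scipy.optimize import least_squares
t=pickle.load(open('top.pkl','rb'));s=pickle.load(open('scene.pkl','rb'))
T=lambda u,v:(265-.5+ (u+.5)/5.7,135-.5+(v+.5)/5.7); S=lambda u,v:(200+u/4,220+v/4)
tp=[((.101,.153,.156),T(103,12)),((-.101,.153,.156),T(42,433)),((.101,-.153,.11),T(736,132)),((-.101,-.153,.11),T(692,540))]
sp=[((.101,.153,.156),S(512,478)),((-.101,.153,.156),S(718,186)),((.101,-.153,.11),S(42,236)),((-.101,-.153,.11),S(265,8))]
def f(b,tt=tp,ss=sp): return np.concatenate([proj(t,binpt(b,p))[0]-q for p,q in tt]+[proj(s,binpt(b,p))[0]-q for p,q in ss])
x0=[.65,0,0]
r=least_squares(f,x0); b=r.x; print(b,np.round(r.fun,1))
rt=least_squares(lambda b:f(b,tp,[]),x0) if 0 else None
for n,uv,z in[('topUL',(205,231),.05),('topLL',(203,320),.05),('topUR',(485,246),.05),('topLR',(482,332),.05),('capU',(126,253),.028),('capD',(126,305),.028),('fin front',(590,260),.09),('fin rear top',(697,275),.09),('plate top u',(590,178),.074),('plate low',(560,395),.074),('jar lid',(190,410),.068)]:
    P=px(t,T(*uv),z); print(n,P.round(4),tobin(b,P).round(4))
for n,uv,z in[('s topbaseL',(325,263),.05),('s topbaseR',(280,315),.05),('s topshL',(527,360),.05),('s topshR',(492,412+20),.05),('fin front',(218,215),.09),('fin rear',(140,172),.09)]:
    P=px(s,S(*uv),z); print(n,P.round(4),tobin(b,P).round(4))
E
```

```text
[ 0.58621495 -0.06070367 -0.13398904] [-0.2  1.6 -0.6  0.4 -0.5  0.1 -1.5 -0.1 -0.4  0.2 -1.   0.9 -0.5  0.2
 -0.8 -1. ]
topUL [0.6324 0.0326 0.05  ] [0.0333 0.0986 0.05  ]
topLL [0.5868 0.0333 0.05  ] [-0.012   0.0932  0.05  ]
topUR [ 0.6248 -0.1074  0.05  ] [ 0.0445 -0.0411  0.05  ]
topLR [ 0.5808 -0.1057  0.05  ] [ 0.0006 -0.0453  0.05  ]
capU [0.6267 0.0735 0.028 ] [0.0222 0.1384 0.028 ]
capD [0.5997 0.0732 0.028 ] [-0.0045  0.1345  0.028 ]
fin front [ 0.6074 -0.1571  0.09  ] [ 0.0339 -0.0927  0.09  ]
fin rear top [ 0.6    -0.2092  0.09  ] [ 0.0335 -0.1453  0.09  ]
plate top u [ 0.6532 -0.1586  0.074 ] [ 0.0794 -0.088   0.074 ]
plate low [ 0.5436 -0.1428  0.074 ] [-0.0312 -0.0871  0.074 ]
jar lid [0.5373 0.0385 0.068 ] [-0.0618  0.0918  0.068 ]
s topbaseL [ 0.5799 -0.0976  0.05  ] [-0.0013 -0.0374  0.05  ]
s topbaseR [ 0.6221 -0.104   0.05  ] [ 0.0414 -0.0382  0.05  ]
s topshL [0.5874 0.0352 0.05  ] [-0.0117  0.0952  0.05  ]
s topshR [0.6367 0.0366 0.05  ] [0.037  0.1032 0.05  ]
fin front [ 0.5997 -0.1535  0.09  ] [ 0.0258 -0.0901  0.09  ]
fin rear [ 0.5934 -0.2091  0.09  ] [ 0.0269 -0.1462  0.09  ]
```

```bash
cat >> h.py <<'E'
import json
from station import ctrl
B=(0.58621,-0.06070,-0.13399)
R0=np.array([[0,1,0],[1,0,0],[0,0,-1.]])
def tool(g,tau,psi):   # grasp point in bin frame, tilt deg, yaw deg rel. bin -> TCP pose
    M=(R.from_euler('z',B[2]+np.radians(psi))*R.from_euler('x',tau,degrees=True)).as_matrix()@R0
    return binpt(B,g)+.008*M[:,2],M
def cur():
    o=ctrl.get_obs(); M=R.from_euler('xyz',o['tool_rot']).as_matrix(); return np.array(o['tool_pos']),M
def gstate(p,M):
    Rb=R.from_euler('z',-B[2]).as_matrix()@M@R0.T
    z,x=R.from_matrix(Rb).as_euler('ZYX',degrees=True)[[0,2]]
    return tobin(B,p-.008*M[:,2]).round(4),'tilt',round(x,1),'psi',round(z,1)
def plan(wps,hand,vmax=.03,wmax=5.,start=None):
    p,M=start or cur(); print('now',gstate(p,M)); rows=[]
    for g,tau,psi in wps:
        q,N=tool(g,tau,psi); n=int(np.ceil(max(np.linalg.norm(q-p)/vmax,np.degrees(R.from_matrix(M.T@N).magnitude())/wmax,1)))
        p0,M0=p,M; rv=R.from_matrix(M0.T@N).as_rotvec()
        for i in range(1,n+1):
            pi=p0+(q-p0)*i/n; Mi=M0@R.from_rotvec(rv*i/n).as_matrix()
            l=np.round(M.T@(pi-p)*100,1)+0; w=np.round(np.degrees(R.from_matrix(M.T@Mi).as_rotvec())/6,1)+0
            p=p+M@l/100; M=M@R.from_rotvec(np.radians(w*6)).as_matrix()
            rows.append(dict(linear=l.tolist(),delta_rot=w.tolist(),hand=hand))
    print('end',gstate(p,M),len(rows)); print(json.dumps(rows).replace(' ',''))
    return p,M
E
python3 - <<'E'
from h import *
s=plan([((.016,.033,.20),-12,4.5)],-.4,.04,6.5)
plan([((.016,.033,.034),-12,4.5)],-.4,.02,start=s)
E
```

```text
now (array([-0.426 ,  0.5328,  0.2322]), 'tilt', np.float64(-0.0), 'psi', np.float64(73.5))
end (array([0.0165, 0.0329, 0.1998]), 'tilt', np.float64(-11.8), 'psi', np.float64(4.2)) 17
[{"linear":[-3.3,-2.1,0.2],"delta_rot":[0.1,-0.1,0.7],"hand":-0.4},{"linear":[-3.5,-1.8,0.2],"delta_rot":[0.0,-0.1,0.6],"hand":-0.4},{"linear":[-3.6,-1.6,0.3],"delta_rot":[0.1,-0.1,0.7],"hand":-0.4},{"linear":[-3.7,-1.4,0.4],"delta_rot":[0.1,-0.1,0.7],"hand":-0.4},{"linear":[-3.7,-1.1,0.4],"delta_rot":[0.0,-0.1,0.7],"hand":-0.4},{"linear":[-3.9,-0.8,0.4],"delta_rot":[0.1,-0.1,0.6],"hand":-0.4},{"linear":[-3.8,-0.5,0.5],"delta_rot":[0.1,-0.1,0.7],"hand":-0.4},{"linear":[-3.9,-0.3,0.5],"delta_rot":[0.1,-0.1,0.7],"hand":-0.4},{"linear":[-3.9,0.1,0.5],"delta_rot":[0.0,-0.1,0.7],"hand":-0.4},{"linear":[-3.9,0.3,0.7],"delta_rot":[0.1,-0.1,0.6],"hand":-0.4},{"linear":[-3.8,0.6,0.6],"delta_rot":[0.1,-0.1,0.7],"hand":-0.4},{"linear":[-3.8,0.8,0.7],"delta_rot":[0.0,-0.1,0.7],"hand":-0.4},{"linear":[-3.7,1.2,0.7],"delta_rot":[0.1,-0.1,0.7],"hand":-0.4},{"linear":[-3.6,1.4,0.7],"delta_rot":[0.1,-0.1,0.6],"hand":-0.
[... 247 characters left out ...]
.float64(-11.8), 'psi', np.float64(4.2))
end (array([0.016 , 0.0331, 0.0343]), 'tilt', np.float64(-11.8), 'psi', np.float64(4.2)) 9
[{"linear":[0.4,0.0,1.8],"delta_rot":[0.0,0.0,0.0],"hand":-0.4},{"linear":[0.4,0.0,1.8],"delta_rot":[0.0,0.0,0.0],"hand":-0.4},{"linear":[0.3,0.0,1.8],"delta_rot":[0.0,0.0,0.0],"hand":-0.4},{"linear":[0.4,0.0,1.8],"delta_rot":[0.0,0.0,0.0],"hand":-0.4},{"linear":[0.4,0.0,1.8],"delta_rot":[0.0,0.0,0.0],"hand":-0.4},{"linear":[0.4,0.0,1.8],"delta_rot":[0.0,0.0,0.0],"hand":-0.4},{"linear":[0.3,0.0,1.8],"delta_rot":[0.0,0.0,0.0],"hand":-0.4},{"linear":[0.4,0.0,1.8],"delta_rot":[0.0,0.0,0.0],"hand":-0.4},{"linear":[0.4,0.0,1.8],"delta_rot":[0.0,0.0,0.0],"hand":-0.4}]
```

Call:
arm_command([
  {"linear": [-3.3,-2.1,0.2],"delta_rot": [0.1,-0.1,0.7],"hand": -0.4},
  {"linear": [-3.5,-1.8,0.2],"delta_rot": [0.0,-0.1,0.6],"hand": -0.4},
  {"linear": [-3.6,-1.6,0.3],"delta_rot": [0.1,-0.1,0.7],"hand": -0.4},
  {"linear": [-3.7,-1.4,0.4],"delta_rot": [0.1,-0.1,0.7],"hand": -0.4},
  {"linear": [-3.7,-1.1,0.4],"delta_rot": [0.0,-0.1,0.7],"hand": -0.4},
  {"linear": [-3.9,-0.8,0.4],"delta_rot": [0.1,-0.1,0.6],"hand": -0.4},
  {"linear": [-3.8,-0.5,0.5],"delta_rot": [0.1,-0.1,0.7],"hand": -0.4},
  {"linear": [-3.9,-0.3,0.5],"delta_rot": [0.1,-0.1,0.7],"hand": -0.4},
  {"linear": [-3.9,0.1,0.5],"delta_rot": [0.0,-0.1,0.7],"hand": -0.4},
  {"linear": [-3.9,0.3,0.7],"delta_rot": [0.1,-0.1,0.6],"hand": -0.4},
  {"linear": [-3.8,0.6,0.6],"delta_rot": [0.1,-0.1,0.7],"hand": -0.4},
  {"linear": [-3.8,0.8,0.7],"delta_rot": [0.0,-0.1,0.7],"hand": -0.4},
  {"linear": [-3.7,1.2,0.7],"delta_rot": [0.1,-0.1,0.7],"hand": -0.4},
  {"linear": [-3.6,1.4,0.7],"delta_rot": [0.1,-0.1,0.6],"hand": -0.4},
  {"linear": [-3.5,1.6,0.8],"delta_rot": [0.0,-0.1,0.7],"hand": -0.4},
  {"linear": [-3.4,1.9,0.8],"delta_rot": [0.1,-0.1,0.7],"hand": -0.4},
  {"linear": [-3.2,2.2,0.8],"delta_rot": [0.1,-0.1,0.7],"hand": -0.4},
  {"linear": [0,0,0],"delta_rot": [0,0,0],"hand": -0.4},
  {"linear": [0,0,0],"delta_rot": [0,0,0],"hand": -0.4},
], force=30)

```text
clock: 1.68
tool_pos: [0.6073, -0.033, 0.1909]
tool_rot: [-3.137, 0.203, 1.509]
force: [-0.2, 0.1, 0.1]
opening: 0.696
gripper_force: 0.0
```

```bash
python3 - <<'E'
from h import *
print(ctrl.get_obs()['opening'],ctrl.get_obs()['joint_positions'])
plan([((.016,.033,.034),-12,4.5)],-.4,.02)
E
```

```text
0.6961029663219108 [ 0.03405418  0.4066735   1.5359767  -0.21452375  1.2303142   0.17159801]
now (array([0.0171, 0.0319, 0.1987]), 'tilt', np.float64(-11.7), 'psi', np.float64(4.1))
end (array([0.0162, 0.0335, 0.0339]), 'tilt', np.float64(-12.3), 'psi', np.float64(4.8)) 9
[{"linear":[0.4,0.0,1.8],"delta_rot":[0.0,0.0,0.0],"hand":-0.4},{"linear":[0.4,0.0,1.8],"delta_rot":[0.0,0.0,0.0],"hand":-0.4},{"linear":[0.3,0.0,1.8],"delta_rot":[0.0,0.0,0.0],"hand":-0.4},{"linear":[0.4,0.0,1.8],"delta_rot":[0.0,0.0,0.0],"hand":-0.4},{"linear":[0.4,0.0,1.7],"delta_rot":[0.0,0.0,0.0],"hand":-0.4},{"linear":[0.4,0.0,1.8],"delta_rot":[0.0,0.0,0.0],"hand":-0.4},{"linear":[0.4,0.0,1.8],"delta_rot":[0.0,0.0,0.0],"hand":-0.4},{"linear":[0.4,0.0,1.8],"delta_rot":[0.0,-0.1,-0.1],"hand":-0.4},{"linear":[0.4,0.0,1.8],"delta_rot":[-0.1,0.0,0.0],"hand":-0.4}]
```

Call:
arm_command([
  {"linear": [0.4,0,1.8],"delta_rot": [0,0,0],"hand": -0.4},
  {"linear": [0.4,0,1.8],"delta_rot": [0,0,0],"hand": -0.4},
  {"linear": [0.3,0,1.8],"delta_rot": [0,0,0],"hand": -0.4},
  {"linear": [0.4,0,1.8],"delta_rot": [0,0,0],"hand": -0.4},
  {"linear": [0.4,0,1.7],"delta_rot": [0,0,0],"hand": -0.4},
  {"linear": [0.4,0,1.8],"delta_rot": [0,0,0],"hand": -0.4},
  {"linear": [0.4,0,1.8],"delta_rot": [0,0,0],"hand": -0.4},
  {"linear": [0.4,0,1.8],"delta_rot": [0,-0.1,-0.1],"hand": -0.4},
  {"linear": [0.4,0,1.8],"delta_rot": [0,0,0],"hand": -0.4},
  {"linear": [0,0,0],"delta_rot": [0,0,0],"hand": -0.4},
  {"linear": [0,0,0],"delta_rot": [0,0,0],"hand": 0},
  {"linear": [0,0,0],"delta_rot": [0,0,0],"hand": 0.2},
  {"linear": [0,0,0],"delta_rot": [0,0,0],"hand": 0.6},
  {"linear": [0,0,0],"delta_rot": [0,0,0],"hand": 0.6},
  {"linear": [0,0,0],"delta_rot": [0,0,0],"hand": 0.6},
  {"linear": [0,0,0],"delta_rot": [0,0,0],"hand": 0.6},
], force=30)

```text
clock: 3.02
tool_pos: [0.6072, -0.0297, 0.0289]
tool_rot: [-3.139, 0.214, 1.521]
force: [-3.1, 1.3, 6.4]
opening: 0.483
gripper_force: 30.0
```

```bash
python3 - <<'E'
from h import *
import cv2
print(gstate(*cur()),ctrl.get_obs()['force'],ctrl.get_obs()['gripper_force'],ctrl.get_obs()['opening'])
s=ctrl.snapshot('scene'); cv2.imwrite('pics/grip1.png',cv2.resize(s['image'][190:380,190:410],None,fx=3.1,fy=3.1,interpolation=cv2.INTER_CUBIC))
E
```

```text
(array([0.0165, 0.0352, 0.0367]), 'tilt', np.float64(-12.2), 'psi', np.float64(4.8)) [-3.09880801  1.29973712  6.35685383] 29.982460141181946 0.4826516203901514
```

View pics/grip1.png

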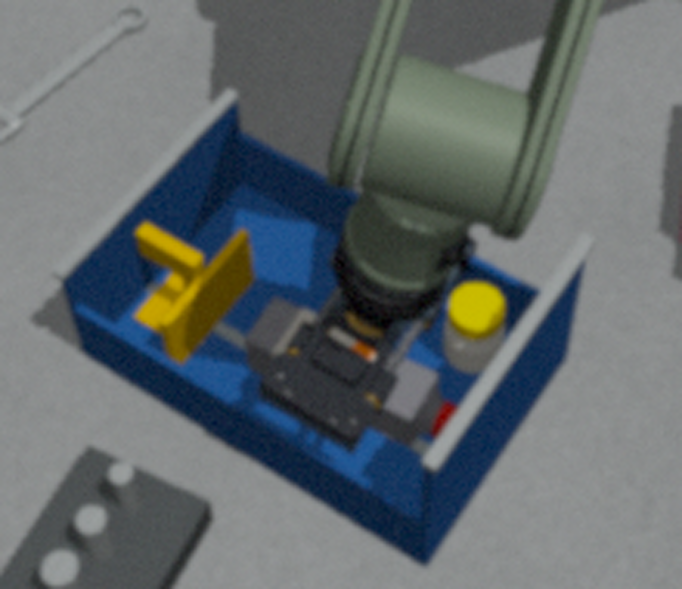

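The bottle is gripped (opening 0.483 ≈ 44 mm), the jar and divider are untouched, and the cap at (443,418) is short of the wall. Next is the swing to the slant.

```bash
cat >> h.py <<'E'
def hold(th,basey,lift,t,h,x=.027):  # grasp point in bin for bottle slant th, base centre y, lower edge lifted
    c,s=np.cos(np.radians(th)),np.sin(np.radians(th))
    return (x,basey+t*c-h*s,.006+lift+.022*c+t*s+h*c)
E
python3 - <<'E'
from h import *
t,h,a=.077,.0087,-12.2
def by(th,cap): c,s=np.cos(np.radians(th)),np.sin(np.radians(th)); return cap-.18*c-.014*s
W=[(hold(0,-.042,.005,t,h,.0165),a,4.8)]
for th,x,psi,cap in[(10,.020,3.5,.139),(20,.024,2,.141),(30,.027,0,.142),(40,.027,0,.142),(50,.027,0,.142)]:
    W.append((hold(th,by(th,cap),.005,t,h,x),th+a,psi))
W.append((hold(56,.036,.004,t,h),56+a,0))
plan(W,.6,.012,3.6)
E
```

```text
now (array([0.0165, 0.0352, 0.0367]), 'tilt', np.float64(-12.2), 'psi', np.float64(4.8))
end (array([0.0273, 0.0722, 0.0914]), 'tilt', np.float64(43.6), 'psi', np.float64(-0.1)) 18
[{"linear":[-0.1,0.0,-0.5],"delta_rot":[0.0,0.0,0.0],"hand":0.6},{"linear":[-0.1,0.1,-0.4],"delta_rot":[0.0,0.6,0.1],"hand":0.6},{"linear":[-0.1,0.1,-0.4],"delta_rot":[0.0,0.5,0.0],"hand":0.6},{"linear":[0.0,0.1,-0.4],"delta_rot":[0.0,0.6,0.1],"hand":0.6},{"linear":[0.1,0.2,-0.4],"delta_rot":[0.0,0.5,0.1],"hand":0.6},{"linear":[0.1,0.1,-0.4],"delta_rot":[0.0,0.6,0.1],"hand":0.6},{"linear":[0.2,0.2,-0.4],"delta_rot":[0.0,0.5,0.1],"hand":0.6},{"linear":[0.2,0.1,-0.3],"delta_rot":[0.0,0.6,0.1],"hand":0.6},{"linear":[0.3,0.1,-0.3],"delta_rot":[-0.1,0.5,0.1],"hand":0.6},{"linear":[0.3,0.1,-0.3],"delta_rot":[0.0,0.6,0.1],"hand":0.6},{"linear":[0.3,0.0,-0.2],"delta_rot":[0.0,0.6,0.0],"hand":0.6},{"linear":[0.4,0.0,-0.1],"delta_rot":[0.0,0.5,0.0],"hand":0.6},{"linear":[0.4,0.0,-0.2],"delta_rot":[0.0,0.6,0.0],"hand":0.6},{"linear":[0.4,0.0,0.0],"delta_rot":[0.0,0.5,0.0],"hand":0.6},{"linear":[0.4,0.0,0.0],"delta_rot":[0.0,0.6,0.0],"hand":0.6},{"linear":[0.4,0.0,0.1],"delta_rot":[0.0,0.5,0.0],"hand":0.6},{"linear":[0.6,0.0,0.3],"delta_rot":[0.0,0.5,0.0],"hand":0.6},{"linear":[0.7,0.0,0.4],"delta_rot":[0.0,0.5,0.0],"hand":0.6}]
```

Call:
arm_command([
  {"linear": [-0.1,0.0,-0.5],"delta_rot": [0.0,0.0,0.0],"hand": 0.6},
  {"linear": [-0.1,0.1,-0.4],"delta_rot": [0.0,0.6,0.1],"hand": 0.6},
  {"linear": [-0.1,0.1,-0.4],"delta_rot": [0.0,0.5,0.0],"hand": 0.6},
  {"linear": [0.0,0.1,-0.4],"delta_rot": [0.0,0.6,0.1],"hand": 0.6},
  {"linear": [0.1,0.2,-0.4],"delta_rot": [0.0,0.5,0.1],"hand": 0.6},
  {"linear": [0.1,0.1,-0.4],"delta_rot": [0.0,0.6,0.1],"hand": 0.6},
  {"linear": [0.2,0.2,-0.4],"delta_rot": [0.0,0.5,0.1],"hand": 0.6},
  {"linear": [0.2,0.1,-0.3],"delta_rot": [0.0,0.6,0.1],"hand": 0.6},
  {"linear": [0.3,0.1,-0.3],"delta_rot": [-0.1,0.5,0.1],"hand": 0.6},
  {"linear": [0.3,0.1,-0.3],"delta_rot": [0.0,0.6,0.1],"hand": 0.6},
  {"linear": [0,0,0],"delta_rot": [0,0,0],"hand": 0.6},
], force=40)

```text
clock: 3.98
tool_pos: [0.6186, -0.0231, 0.0668]
tool_rot: [-3.142, -0.31, 1.433]
force: [0.9, -0.4, -2.8]
opening: 0.483
gripper_force: 40.0
```

```bash
python3 - <<'E'
from h import *
t,h,a=.077,.0087,-12.2
def by(th,cap): c,s=np.cos(np.radians(th)),np.sin(np.radians(th)); return cap-.18*c-.014*s
W=[]
for th,x,psi,cap in[(40,.027,0,.142),(50,.027,0,.142)]:
    W.append((hold(th,by(th,cap),.005,t,h,x),th+a,psi))
W.append((hold(56,.036,.004,t,h),56+a,0))
plan(W,.6,.012,3.6); print(ctrl.get_obs()['force'],ctrl.get_obs()['opening'])
E
```

```text
now (array([0.0271, 0.0391, 0.0744]), 'tilt', np.float64(17.7), 'psi', np.float64(-0.2))
end (array([0.0272, 0.0715, 0.0908]), 'tilt', np.float64(43.5), 'psi', np.float64(-0.2)) 8
[{"linear":[0.4,0.0,-0.2],"delta_rot":[0.0,0.6,0.0],"hand":0.6},{"linear":[0.5,0.0,-0.2],"delta_rot":[0.0,0.5,0.0],"hand":0.6},{"linear":[0.5,0.0,-0.2],"delta_rot":[0.0,0.6,0.0],"hand":0.6},{"linear":[0.4,0.0,0.0],"delta_rot":[0.0,0.5,0.0],"hand":0.6},{"linear":[0.4,0.0,0.0],"delta_rot":[0.0,0.6,0.0],"hand":0.6},{"linear":[0.4,0.0,0.1],"delta_rot":[0.0,0.5,0.0],"hand":0.6},{"linear":[0.6,0.0,0.3],"delta_rot":[0.0,0.5,0.0],"hand":0.6},{"linear":[0.6,0.0,0.4],"delta_rot":[0.0,0.5,0.0],"hand":0.6}]
[ 0.88619985 -0.43831409 -2.83597037] 0.48317767852957855
```

Force −2.8 N is the bottle's weight, so it's held freely. I'll continue.

Call:
arm_command([
  {"linear": [0.4,0,-0.2],"delta_rot": [0,0.6,0],"hand": 0.6},
  {"linear": [0.5,0,-0.2],"delta_rot": [0,0.5,0],"hand": 0.6},
  {"linear": [0.5,0,-0.2],"delta_rot": [0,0.6,0],"hand": 0.6},
  {"linear": [0.4,0,0],"delta_rot": [0,0.5,0],"hand": 0.6},
  {"linear": [0.4,0,0],"delta_rot": [0,0.6,0],"hand": 0.6},
  {"linear": [0.4,0,0.1],"delta_rot": [0,0.5,0],"hand": 0.6},
  {"linear": [0.6,0,0.3],"delta_rot": [0,0.5,0],"hand": 0.6},
  {"linear": [0.6,0,0.4],"delta_rot": [0,0.5,0],"hand": 0.6},
  {"linear": [0,0,0],"delta_rot": [0,0,0],"hand": 0.6},
  {"linear": [0,0,0],"delta_rot": [0,0,0],"hand": 0.6},
])

```text
clock: 4.82
tool_pos: [0.623, 0.0137, 0.0841]
tool_rot: [-3.139, -0.757, 1.435]
force: [0.1, 0.0, -3.9]
opening: 0.48
gripper_force: 40.0
```

```bash
python3 - <<'E'
from h import *
import cv2
print(gstate(*cur()),ctrl.get_obs()['force'],ctrl.get_obs()['wrist_torque'],ctrl.get_obs()['joint_positions'])
s=ctrl.snapshot('scene'); cv2.imwrite('pics/slant1.png',cv2.resize(s['image'][190:380,190:410],None,fx=3.1,fy=3.1,interpolation=cv2.INTER_CUBIC))
E
```

```text
(array([0.0265, 0.0732, 0.09  ]), 'tilt', np.float64(43.3), 'psi', np.float64(-0.0)) [ 0.09948172  0.02759916 -3.93349426] [-0.92071881  0.19938497 -0.01074059] [-0.35408099  0.61498036  1.70841613  0.81277265  1.1734162  -0.68609188]
```

View pics/slant1.png

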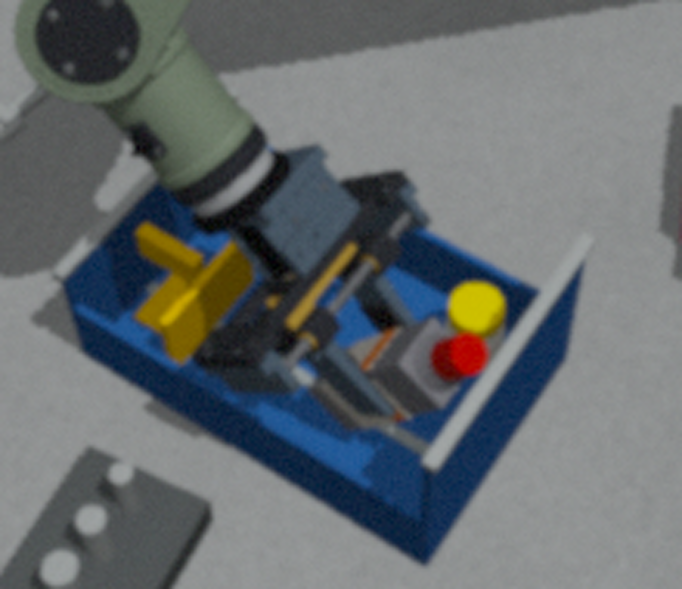

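```bash
python3 - <<'E'
from h import *
s=pickle.load(open('scene.pkl','rb'))
for uv in[(466,353),(462,352)]: print(tobin(B,px(s,(190+uv[0]/3.1,190+uv[1]/3.1),.1708)))
g,M=cur()
plan([(hold(55.5,.0375,.0003,.077,.0087),43.3,0)],.6,.002)
plan([(hold(55.5,.0425,.0003,.077,.0087),43.3,0)],.6,.002)
E
```

```text
[0.0281567  0.13602505 0.1708    ]
[0.0289392  0.13350962 0.1708    ]
now (array([0.0269, 0.0734, 0.0906]), 'tilt', np.float64(43.4), 'psi', np.float64(-0.0))
end (array([0.0269, 0.074 , 0.0871]), 'tilt', np.float64(43.4), 'psi', np.float64(-0.0)) 2
[{"linear":[-0.1,0.0,0.1],"delta_rot":[0.0,0.0,0.0],"hand":0.6},{"linear":[-0.1,0.0,0.2],"delta_rot":[0.0,0.0,0.0],"hand":0.6}]
now (array([0.0269, 0.0734, 0.0906]), 'tilt', np.float64(43.4), 'psi', np.float64(-0.0))
end (array([0.0269, 0.0789, 0.0876]), 'tilt', np.float64(43.4), 'psi', np.float64(-0.0)) 4
[{"linear":[0.0,0.0,0.2],"delta_rot":[0.0,0.0,0.0],"hand":0.6},{"linear":[0.1,0.0,0.1],"delta_rot":[0.0,0.0,0.0],"hand":0.6},{"linear":[0.0,0.0,0.2],"delta_rot":[0.0,0.0,0.0],"hand":0.6},{"linear":[0.1,0.0,0.1],"delta_rot":[0.0,0.0,0.0],"hand":0.6}]
```

Call:
arm_command([
  {"linear": [-0.1,0,0.1],"delta_rot": [0,0,0],"hand": 0.6},
  {"linear": [-0.1,0,0.15],"delta_rot": [0,0,0],"hand": 0.6},
  {"linear": [0,0,0],"delta_rot": [0,0,0],"hand": 0.6},
  {"linear": [0,0,0],"delta_rot": [0,0,0],"hand": 0.6},
])

```text
clock: 5.2
tool_pos: [0.6236, 0.0145, 0.0823]
tool_rot: [3.141, -0.759, 1.437]
force: [0.5, -0.2, -3.7]
opening: 0.479
gripper_force: 40.0
```

```bash
python3 -c "
from h import *
print(gstate(*cur()),ctrl.get_obs()['force'],ctrl.get_obs()['wrist_torque'])"
```

```text
(array([0.027 , 0.074 , 0.0881]), 'tilt', np.float64(43.5), 'psi', np.float64(-0.0)) [ 0.47146082 -0.19268793 -3.6978237 ] [-0.92041316  0.16086903 -0.01091013]
```

Still off the floor. I'll lower 1.5 mm more and ease towards the wall.

Call:
arm_command([
  {"linear": [-0.1,0,0.1],"delta_rot": [0,0,0],"hand": 0.6},
  {"linear": [0.1,0,0.1],"delta_rot": [0,0,0],"hand": 0.6},
  {"linear": [0.1,0,0.1],"delta_rot": [0,0,0],"hand": 0.6},
  {"linear": [0.1,0,0.1],"delta_rot": [0,0,0],"hand": 0.6},
  {"linear": [0,0,0],"delta_rot": [0,0,0],"hand": 0.6},
  {"linear": [0,0,0],"delta_rot": [0,0,0],"hand": 0.6},
])

```text
clock: 5.7
tool_pos: [0.6244, 0.0179, 0.0809]
tool_rot: [3.14, -0.759, 1.437]
force: [-0.0, -4.5, 0.2]
opening: 0.482
gripper_force: 40.0
```

```bash
python3 -c "
from h import *
print(gstate(*cur()),ctrl.get_obs()['force'],ctrl.get_obs()['wrist_torque'])"
```

```text
(array([0.0273, 0.0775, 0.0868]), 'tilt', np.float64(43.5), 'psi', np.float64(-0.1)) [-0.04534171 -4.49402319  0.23547014] [-0.89774113  0.12826333  0.11983574]
```

Call:
arm_command([
  {"linear": [0,0,0],"delta_rot": [0,0,0],"hand": 0.6},
  {"linear": [0,0,0],"delta_rot": [0,0,0],"hand": 0.6},
  {"linear": [0,0,0],"delta_rot": [0,0,0],"hand": 0.6},
  {"linear": [0,0,0],"delta_rot": [0,0,0],"hand": 0.6},
  {"linear": [0,0,0],"delta_rot": [0,0,0],"hand": -0.05},
  {"linear": [0,0,0],"delta_rot": [0,0,0],"hand": -0.05},
], force=3)

```text
clock: 6.2
tool_pos: [0.6242, 0.0192, 0.0809]
tool_rot: [-3.141, -0.761, 1.436]
force: [-0.1, -0.4, -1.0]
opening: 0.525
gripper_force: 0.0
```

Call:
arm_command([
  {"linear": [0,0,0],"delta_rot": [0,0,0],"hand": -0.4},
  {"linear": [0,0,0],"delta_rot": [0,0,0],"hand": -0.4},
  {"linear": [0,0,0],"delta_rot": [0,0,0],"hand": -0.4},
  {"linear": [0,0,0],"delta_rot": [0,0,0],"hand": -0.4},
])

```text
clock: 6.53
tool_pos: [0.6241, 0.0187, 0.0806]
tool_rot: [-3.142, -0.76, 1.436]
force: [-0.0, 0.4, -0.2]
opening: 0.698
gripper_force: 0.0
```

```bash
python3 - <<'E'
from h import *
import cv2
print(gstate(*cur()),ctrl.get_obs()['force'])
s=ctrl.snapshot('scene'); cv2.imwrite('pics/slant2.png',cv2.resize(s['image'][230:370,250:410],None,fx=4.2,fy=4.2,interpolation=cv2.INTER_CUBIC))
s=plan([((.027,.077-.09,.087+.09),43,0),((.027,.06,.25),0,0)],-.4,.03)
E
```

```text
(array([0.027 , 0.0783, 0.0864]), 'tilt', np.float64(43.5), 'psi', np.float64(-0.0)) [-0.03546428  0.39275536 -0.23587108]
now (array([0.027 , 0.0782, 0.0865]), 'tilt', np.float64(43.5), 'psi', np.float64(-0.0))
end (array([0.027 , 0.0603, 0.25  ]), 'tilt', np.float64(-0.3), 'psi', np.float64(-0.0)) 14
[{"linear":[-0.1,0.0,-2.6],"delta_rot":[0.0,0.0,0.0],"hand":-0.4},{"linear":[-0.1,0.0,-2.5],"delta_rot":[0.0,0.0,0.0],"hand":-0.4},{"linear":[0.0,0.0,-2.6],"delta_rot":[0.0,-0.1,0.0],"hand":-0.4},{"linear":[-0.1,0.0,-2.6],"delta_rot":[0.0,0.0,0.0],"hand":-0.4},{"linear":[-0.1,0.0,-2.5],"delta_rot":[0.0,0.0,0.0],"hand":-0.4},{"linear":[1.1,0.0,-0.1],"delta_rot":[0.0,-0.8,0.0],"hand":-0.4},{"linear":[1.1,0.0,-0.1],"delta_rot":[0.0,-0.8,0.0],"hand":-0.4},{"linear":[1.0,0.0,-0.3],"delta_rot":[0.0,-0.8,0.0],"hand":-0.4},{"linear":[1.0,0.0,-0.3],"delta_rot":[0.0,-0.8,0.0],"hand":-0.4},{"linear":[1.0,0.0,-0.4],"delta_rot":[0.0,-0.8,0.0],"hand":-0.4},{"linear":[1.0,0.0,-0.5],"delta_rot":[0.0,-0.8,0.0],"hand":-0.4},{"linear":[0.9,0.0,-0.6],"delta_rot":[0.0,-0.8,0.0],"hand":-0.4},{"linear":[0.9,0.0,-0.7],"delta_rot":[0.0,-0.8,0.0],"hand":-0.4},{"linear":[0.8,0.0,-0.7],"delta_rot":[0.0,-0.8,0.0],"hand":-0.4}]
```

View pics/slant2.png

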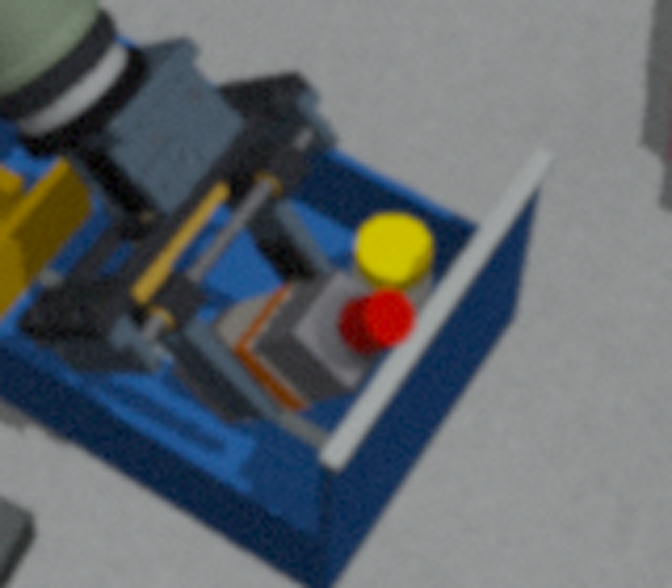

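The bottle leans freely and stays put: cap centre at (388,318) in the crop, resting on the tall wall's rim. The jar is untouched. Next I retreat and move above for the second hold.

```bash
python3 - <<'E'
from h import *
g=np.array(hold(55.5,.0411,0,.127,.003)); print(g)
s=plan([((.027,.078-.055,.087+.06),43,0),((.027,.06,.215),10,0),(g+[0,.016,.078],-12,0)],-.4,.035,6.5)
plan([(g,-12,0)],-.4,.02,start=s)
E
```

```text
[0.027      0.11056121 0.12482418]
now (array([0.027 , 0.0782, 0.0865]), 'tilt', np.float64(43.5), 'psi', np.float64(-0.0))
end (array([0.027 , 0.1264, 0.2029]), 'tilt', np.float64(-12.3), 'psi', np.float64(-0.0)) 13
[{"linear":[0.1,0.0,-2.7],"delta_rot":[0.0,0.0,0.0],"hand":-0.4},{"linear":[0.0,0.0,-2.8],"delta_rot":[0.0,-0.1,0.0],"hand":-0.4},{"linear":[0.0,0.0,-2.7],"delta_rot":[0.0,0.0,0.0],"hand":-0.4},{"linear":[1.2,0.0,-0.4],"delta_rot":[0.0,-0.9,0.0],"hand":-0.4},{"linear":[1.1,0.0,-0.6],"delta_rot":[0.0,-0.9,0.0],"hand":-0.4},{"linear":[1.0,0.0,-0.6],"delta_rot":[0.0,-0.9,0.0],"hand":-0.4},{"linear":[1.0,0.0,-0.7],"delta_rot":[0.0,-1.0,0.0],"hand":-0.4},{"linear":[0.9,0.0,-0.9],"delta_rot":[0.0,-0.9,0.0],"hand":-0.4},{"linear":[0.8,0.0,-0.9],"delta_rot":[0.0,-0.9,0.0],"hand":-0.4},{"linear":[1.5,0.0,0.6],"delta_rot":[0.0,-0.9,0.0],"hand":-0.4},{"linear":[1.6,0.0,0.4],"delta_rot":[0.0,-0.9,0.0],"hand":-0.4},{"linear":[1.6,0.0,0.3],"delta_rot":[0.0,-0.9,0.0],"hand":-0.4},{"linear":[1.6,0.0,0.1],"delta_rot":[0.0,-1.0,0.0],"hand":-0.4}]
now (array([0.027 , 0.1264, 0.2029]), 'tilt', np.float64(-12.3), 'psi', np.float64(-0.0))
end (array([0.027 , 0.1104, 0.1245]), 'tilt', np.float64(-12.3), 'psi', np.float64(-0.0)) 4
[{"linear":[0.0,0.0,2.0],"delta_rot":[0.0,0.0,0.0],"hand":-0.4},{"linear":[0.1,0.0,2.0],"delta_rot":[0.0,0.0,0.0],"hand":-0.4},{"linear":[0.0,0.0,2.0],"delta_rot":[0.0,0.0,0.0],"hand":-0.4},{"linear":[0.0,0.0,2.0],"delta_rot":[0.0,0.0,0.0],"hand":-0.4}]
```

Call:
arm_command([
  {"linear": [0.1,0.0,-2.7],"delta_rot": [0.0,0.0,0.0],"hand": -0.4},
  {"linear": [0.0,0.0,-2.8],"delta_rot": [0.0,-0.1,0.0],"hand": -0.4},
  {"linear": [0.0,0.0,-2.7],"delta_rot": [0.0,0.0,0.0],"hand": -0.4},
  {"linear": [1.2,0.0,-0.4],"delta_rot": [0.0,-0.9,0.0],"hand": -0.4},
  {"linear": [1.1,0.0,-0.6],"delta_rot": [0.0,-0.9,0.0],"hand": -0.4},
  {"linear": [1.0,0.0,-0.6],"delta_rot": [0.0,-0.9,0.0],"hand": -0.4},
  {"linear": [1.0,0.0,-0.7],"delta_rot": [0.0,-1.0,0.0],"hand": -0.4},
  {"linear": [0.9,0.0,-0.9],"delta_rot": [0.0,-0.9,0.0],"hand": -0.4},
  {"linear": [0.8,0.0,-0.9],"delta_rot": [0.0,-0.9,0.0],"hand": -0.4},
  {"linear": [1.5,0.0,0.6],"delta_rot": [0.0,-0.9,0.0],"hand": -0.4},
  {"linear": [1.6,0.0,0.4],"delta_rot": [0.0,-0.9,0.0],"hand": -0.4},
  {"linear": [1.6,0.0,0.3],"delta_rot": [0.0,-0.9,0.0],"hand": -0.4},
  {"linear": [1.6,0.0,0.1],"delta_rot": [0.0,-1.0,0.0],"hand": -0.4},
  {"linear": [0,0,0],"delta_rot": [0,0,0],"hand": -0.4},
  {"linear": [0,0,0],"delta_rot": [0,0,0],"hand": -0.4},
])

```text
clock: 7.83
tool_pos: [0.6293, 0.0619, 0.1941]
tool_rot: [-3.14, 0.214, 1.441]
force: [-0.1, -0.5, -0.3]
opening: 0.699
gripper_force: 0.0
```

```bash
python3 - <<'E'
from h import *
import cv2
g=np.array(hold(55.5,.0411,0,.127,.003))
s=plan([(g,-12,0)],-.4,.02)
s=ctrl.snapshot('top'); pickle.dump(s,open('top2.pkl','wb')); a=cv2.resize(s['image'][135:240,255:405],None,fx=4.5,fy=4.5,interpolation=cv2.INTER_CUBIC); cv2.imwrite('pics/top2.png',a)
E
```

```text
now (array([0.0263, 0.129 , 0.2019]), 'tilt', np.float64(-12.3), 'psi', np.float64(0.2))
end (array([0.0273, 0.1102, 0.1251]), 'tilt', np.float64(-12.3), 'psi', np.float64(0.2)) 4
[{"linear":[0.0,0.0,2.0],"delta_rot":[0.0,0.0,0.0],"hand":-0.4},{"linear":[-0.1,0.0,2.0],"delta_rot":[0.0,0.0,0.0],"hand":-0.4},{"linear":[0.0,0.1,1.9],"delta_rot":[0.0,0.0,0.0],"hand":-0.4},{"linear":[-0.1,0.0,2.0],"delta_rot":[0.0,0.0,0.0],"hand":-0.4}]
```

View pics/top2.png

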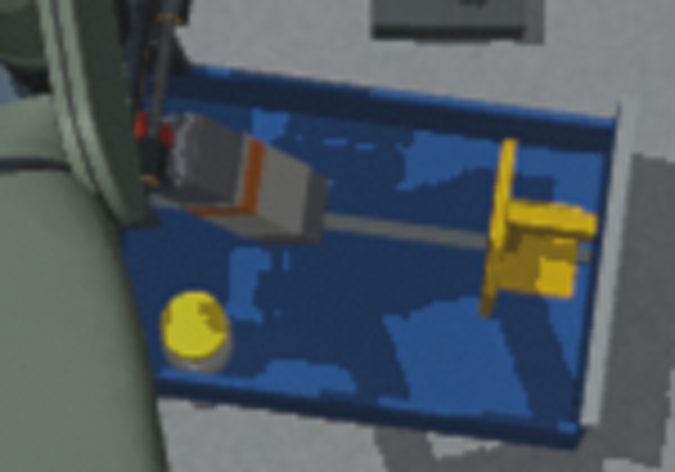

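The top view shows the bottle still propped, with its base at about (322,207) and cap at (150,135) against the wall. The jar and divider haven't moved. Descending and gripping.

Call:
arm_command([
  {"linear": [0,0,2.0],"delta_rot": [0,0,0],"hand": -0.4},
  {"linear": [-0.1,0,2.0],"delta_rot": [0,0,0],"hand": -0.4},
  {"linear": [0,0.1,1.9],"delta_rot": [0,0,0],"hand": -0.4},
  {"linear": [-0.1,0,2.0],"delta_rot": [0,0,0],"hand": -0.4},
  {"linear": [0,0,0],"delta_rot": [0,0,0],"hand": -0.4},
  {"linear": [0,0,0],"delta_rot": [0,0,0],"hand": -0.4},
])

```text
clock: 8.38
tool_pos: [0.6275, 0.0386, 0.1181]
tool_rot: [-3.14, 0.214, 1.433]
force: [0.6, -0.2, -0.2]
opening: 0.703
gripper_force: 0.0
```

```bash
python3 - <<'E'
from h import *
print(gstate(*cur()),ctrl.get_obs()['force'])
s=pickle.load(open('top2.pkl','rb'))
for uv in[(325,175),(320,240)]: print(tobin(B,px(s,(255+uv[0]/4.5,135+uv[1]/4.5),.031)))
E
```

```text
(array([0.0277, 0.1056, 0.1259]), 'tilt', np.float64(-12.3), 'psi', np.float64(-0.2)) [ 0.57109063 -0.22230142 -0.23226301]
[0.05207678 0.0244883  0.031     ]
[0.00934561 0.02191874 0.031     ]
```

Call:
arm_command([
  {"linear": [0,0,0],"delta_rot": [0,0,0],"hand": 0},
  {"linear": [0,0,0],"delta_rot": [0,0,0],"hand": 0.2},
  {"linear": [0,0,0],"delta_rot": [0,0,0],"hand": 0.6},
  {"linear": [0,0,0],"delta_rot": [0,0,0],"hand": 0.6},
  {"linear": [0,0,0],"delta_rot": [0,0,0],"hand": 0.6},
  {"linear": [0,0,0],"delta_rot": [0,0,0],"hand": 0.6},
], force=40)

```text
clock: 8.88
tool_pos: [0.6289, 0.0406, 0.1195]
tool_rot: [3.139, 0.214, 1.436]
force: [-0.3, 0.2, 5.3]
opening: 0.485
gripper_force: 39.9
```

```bash
python3 - <<'E'
from h import *
p,M=cur(); g=gstate(p,M); print(g,ctrl.get_obs()['force'],ctrl.get_obs()['opening'])
d=g[0][1:]-[.0411,.0185]; c,s=np.cos(np.radians(55.5)),np.sin(np.radians(55.5))
t=d[0]*c+d[1]*s; h=-d[0]*s+d[1]*c; a=-12.2-55.5; print(t,h)
W=[]
# lift 10 mm and back a little, then rotate keeping cap short of the wall
for th,cap,lift in[(55.5,.136,.006),(70,.132,.005),(80,.132,.004),(90,.132,.004)]:
    cc,ss=np.cos(np.radians(th)),np.sin(np.radians(th))
    W.append((hold(th,min(cap-.18*cc-.014*ss,.120),lift,t,h),th+a,0))
    print(W[-1])
plan(W,.6,.012,3.6)
E
```

```text
(array([0.0287, 0.1078, 0.1273]), 'tilt', np.float64(-12.3), 'psi', np.float64(-0.0)) [-0.25144149  0.18549532  5.34934856] 0.4854857887539065
0.12744422532496166 0.006655781796333353
((0.027, np.float64(0.0892091107128219), np.float64(0.13326093721234633)), -12.200000000000003, 0)
((0.027, np.float64(0.09461478068247349), np.float64(0.14055925269673408)), 2.299999999999997, 0)
((0.027, np.float64(0.10253181144424826), np.float64(0.14048408546521152)), 12.299999999999997, 0)
((0.027, np.float64(0.11134421820366666), np.float64(0.13744422532496167)), 22.299999999999997, 0)
now (array([0.0287, 0.1078, 0.1273]), 'tilt', np.float64(-12.3), 'psi', np.float64(-0.0))
end (array([0.0267, 0.1108, 0.1377]), 'tilt', np.float64(22.5), 'psi', np.float64(-0.0)) 13
[{"linear":[-1.0,-0.1,-0.1],"delta_rot":[0.0,0.0,0.0],"hand":0.6},{"linear":[-0.9,-0.1,-0.1],"delta_rot":[0.0,0.0,0.0],"hand":0.6},{"linear":[0.1,0.0,-0.2],"delta_rot":[0.0,0.5,0.0],"hand":0.6},{"linear":[0.1,0.0,-0.1],"delta_rot":[0.0,0.5,0.0],"hand":0.6},{"linear":[0.1,0.0,-0.2],"delta_rot":[0.0,0.5,0.0],"hand":0.6},{"linear":[0.2,0.0,-0.1],"delta_rot":[0.0,0.4,0.0],"hand":0.6},{"linear":[0.1,0.0,-0.2],"delta_rot":[0.0,0.5,0.0],"hand":0.6},{"linear":[0.3,0.0,0.0],"delta_rot":[0.0,0.6,0.0],"hand":0.6},{"linear":[0.3,0.0,0.1],"delta_rot":[0.0,0.5,0.0],"hand":0.6},{"linear":[0.3,0.0,0.0],"delta_rot":[0.0,0.6,0.0],"hand":0.6},{"linear":[0.3,0.0,0.2],"delta_rot":[0.0,0.6,0.0],"hand":0.6},{"linear":[0.3,0.0,0.1],"delta_rot":[0.0,0.5,0.0],"hand":0.6},{"linear":[0.3,0.0,0.2],"delta_rot":[0.0,0.6,0.0],"hand":0.6}]
```

Call:
arm_command([
  {"linear": [-0.2,0,-0.4],"delta_rot": [0,0,0],"hand": 0.6},
  {"linear": [-0.9,-0.1,-0.1],"delta_rot": [0,0,0],"hand": 0.6},
  {"linear": [-0.9,-0.1,-0.1],"delta_rot": [0,0,0],"hand": 0.6},
  {"linear": [0.1,0,-0.2],"delta_rot": [0,0.5,0],"hand": 0.6},
  {"linear": [0.1,0,-0.1],"delta_rot": [0,0.5,0],"hand": 0.6},
  {"linear": [0.1,0,-0.2],"delta_rot": [0,0.5,0],"hand": 0.6},
  {"linear": [0.2,0,-0.1],"delta_rot": [0,0.4,0],"hand": 0.6},
  {"linear": [0.1,0,-0.2],"delta_rot": [0,0.5,0],"hand": 0.6},
  {"linear": [0.3,0,0],"delta_rot": [0,0.6,0],"hand": 0.6},
  {"linear": [0.3,0,0.1],"delta_rot": [0,0.5,0],"hand": 0.6},
  {"linear": [0.3,0,0],"delta_rot": [0,0.6,0],"hand": 0.6},
  {"linear": [0.3,0,0.2],"delta_rot": [0,0.6,0],"hand": 0.6},
  {"linear": [0.3,0,0.1],"delta_rot": [0,0.5,0],"hand": 0.6},
  {"linear": [0.3,0,0.2],"delta_rot": [0,0.6,0],"hand": 0.6},
  {"linear": [0,0,0],"delta_rot": [0,0,0],"hand": 0.6},
  {"linear": [0,0,0],"delta_rot": [0,0,0],"hand": 0.6},
])

```text
clock: 10.22
tool_pos: [0.6263, 0.0467, 0.1323]
tool_rot: [-3.14, -0.391, 1.434]
force: [0.8, -0.6, -3.2]
opening: 0.485
gripper_force: 39.9
```

```bash
python3 - <<'E'
from h import *
import cv2
print(gstate(*cur()),ctrl.get_obs()['force'],ctrl.get_obs()['opening'],ctrl.get_obs()['wrist_torque'])
s=ctrl.snapshot('scene'); cv2.imwrite('pics/up1.png',cv2.resize(s['image'][210:370,230:410],None,fx=3.7,fy=3.7,interpolation=cv2.INTER_CUBIC))
E
```

```text
(array([0.0254, 0.1087, 0.1397]), 'tilt', np.float64(22.4), 'psi', np.float64(-0.1)) [ 0.80301583 -0.57352121 -3.18838406] 0.4854899007720801 [-0.53940861  0.14006724  0.00956311]
```

View pics/up1.png

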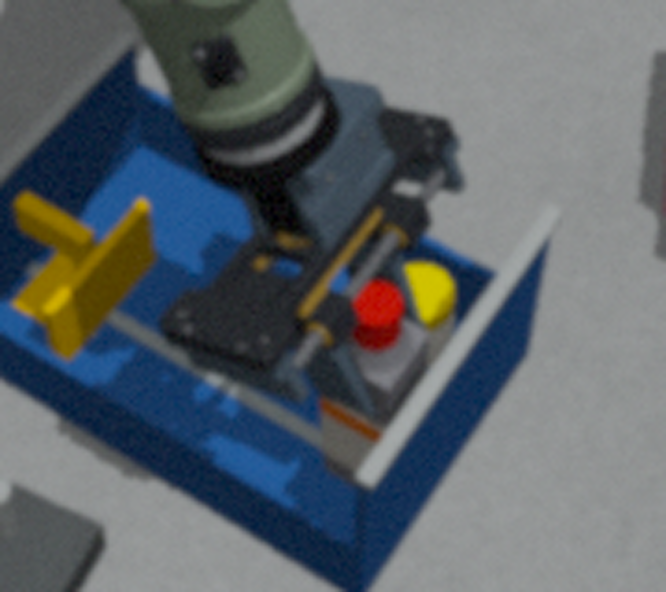

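The bottle is upright in the gripper (red cap at (378,300)), clear of the wall and slightly off the floor. Now I'll ease it towards the wall and down.

Call:
arm_command([
  {"linear": [0.2,0.1,0.1],"delta_rot": [0,0,0],"hand": 0.6},
  {"linear": [0.3,0.1,0.1],"delta_rot": [0,0,0],"hand": 0.6},
  {"linear": [0.2,0,0.1],"delta_rot": [0,0,0],"hand": 0.6},
  {"linear": [0.2,0,0.1],"delta_rot": [0,0,0],"hand": 0.6},
  {"linear": [-0.05,0,0.15],"delta_rot": [0,0,0],"hand": 0.6},
  {"linear": [-0.05,0,0.15],"delta_rot": [0,0,0],"hand": 0.6},
  {"linear": [-0.05,0,0.1],"delta_rot": [0,0,0],"hand": 0.6},
  {"linear": [0,0,0],"delta_rot": [0,0,0],"hand": 0.6},
  {"linear": [0,0,0],"delta_rot": [0,0,0],"hand": 0.6},
])

```text
clock: 11.02
tool_pos: [0.6304, 0.058, 0.1285]
tool_rot: [-3.141, -0.393, 1.436]
force: [0.2, 0.1, -4.5]
opening: 0.487
gripper_force: 39.9
```

```bash
python3 - <<'E'
from h import *
print(gstate(*cur()),ctrl.get_obs()['force'],ctrl.get_obs()['wrist_torque'])
E
```

```text
(array([0.0279, 0.1204, 0.1359]), 'tilt', np.float64(22.5), 'psi', np.float64(-0.1)) [ 0.17844802  0.1092828  -4.52283422] [-0.5497469   0.11041296 -0.01429383]
```

Call:
arm_command([
  {"linear": [-0.05,0,0.1],"delta_rot": [0,0,0],"hand": 0.6},
  {"linear": [-0.05,0,0.1],"delta_rot": [0,0,0],"hand": 0.6},
  {"linear": [0,0,0],"delta_rot": [0,0,0],"hand": 0.6},
  {"linear": [0,0,0],"delta_rot": [0,0,0],"hand": 0.6},
])

```text
clock: 11.35
tool_pos: [0.6306, 0.0577, 0.1266]
tool_rot: [3.141, -0.393, 1.436]
force: [-0.5, -0.0, -3.4]
opening: 0.479
gripper_force: 39.9
```

```bash
python3 - <<'E'
from h import *
print(gstate(*cur()),ctrl.get_obs()['force'],ctrl.get_obs()['wrist_torque'])
E
```

```text
(array([0.0281, 0.1202, 0.1339]), 'tilt', np.float64(22.5), 'psi', np.float64(-0.1)) [-0.54155488 -0.01127307 -3.43952351] [-0.44258383  0.07534147  0.00861625]
```

Call:
arm_command([
  {"linear": [-0.05,0,0.1],"delta_rot": [0,0,0],"hand": 0.6},
  {"linear": [0.1,0,0.05],"delta_rot": [0,0,0],"hand": 0.6},
  {"linear": [0.1,0,0.05],"delta_rot": [0,0,0],"hand": 0.6},
  {"linear": [0,0,0],"delta_rot": [0,0,0],"hand": 0.6},
  {"linear": [0,0,0],"delta_rot": [0,0,0],"hand": 0.6},
])

```text
clock: 11.77
tool_pos: [0.6306, 0.0597, 0.1263]
tool_rot: [3.141, -0.393, 1.437]
force: [-2.0, -1.8, 4.6]
opening: 0.484
gripper_force: 40.0
```

```bash
python3 - <<'E'
from h import *
print(gstate(*cur()),ctrl.get_obs()['force'],ctrl.get_obs()['wrist_torque'])
E
```

```text
(array([0.0279, 0.1222, 0.1337]), 'tilt', np.float64(22.5), 'psi', np.float64(-0.0)) [-2.03281974 -1.78463428  4.64494398] [-0.68700464  0.73823313  0.1204914 ]
```

Call:
arm_command([
  {"linear": [0.1,0,0],"delta_rot": [0,0,0],"hand": 0.6},
  {"linear": [0.1,0,0],"delta_rot": [0,0,0],"hand": 0.6},
  {"linear": [0,0,0],"delta_rot": [0,0,0],"hand": 0.6},
  {"linear": [0,0,0],"delta_rot": [0,0,0],"hand": 0.6},
])

```text
clock: 12.1
tool_pos: [0.6308, 0.0602, 0.1263]
tool_rot: [3.14, -0.39, 1.437]
force: [-2.8, -6.6, 4.4]
opening: 0.481
gripper_force: 40.0
```

```bash
python3 - <<'E'
from h import *
print(gstate(*cur()),ctrl.get_obs()['force'],ctrl.get_obs()['wrist_torque'])
E
```

```text
(array([0.0281, 0.1227, 0.1337]), 'tilt', np.float64(22.4), 'psi', np.float64(-0.0)) [-2.84995411 -6.64089288  4.42524037] [-1.38091106  0.82844402  0.2172607 ]
```

It is touching both wall and floor, so I'll release gently.

Call:
arm_command([
  {"linear": [0,0,0],"delta_rot": [0,0,0],"hand": 0.6},
  {"linear": [0,0,0],"delta_rot": [0,0,0],"hand": 0.6},
  {"linear": [0,0,0],"delta_rot": [0,0,0],"hand": 0.6},
  {"linear": [0,0,0],"delta_rot": [0,0,0],"hand": 0.6},
  {"linear": [0,0,0],"delta_rot": [0,0,0],"hand": -0.05},
  {"linear": [0,0,0],"delta_rot": [0,0,0],"hand": -0.05},
  {"linear": [0,0,0],"delta_rot": [0,0,0],"hand": -0.4},
  {"linear": [0,0,0],"delta_rot": [0,0,0],"hand": -0.4},
  {"linear": [0,0,0],"delta_rot": [0,0,0],"hand": -0.4},
  {"linear": [0,0,0],"delta_rot": [0,0,0],"hand": -0.4},
], force=3)

```text
clock: 12.93
tool_pos: [0.6311, 0.0619, 0.126]
tool_rot: [3.141, -0.393, 1.436]
force: [0.2, -0.7, -0.1]
opening: 0.701
gripper_force: 0.0
```

```bash
python3 - <<'E'
from h import *
print(ctrl.get_obs()['force'])
# fin: grip pt bin (.027 lane; measured ~.030), y=-.085-.042=-.127, z=.076
s=plan([((.028,.1227-.037,.1337+.085),22.4,0),((.028,-.127,.20),0,0)],-.4,.035,6.5)
plan([((.028,-.127,.080),0,0)],-.4,.02,start=s)
E
```

```text
[ 0.19416488 -0.74417555 -0.09941774]
now (array([0.0281, 0.1245, 0.1334]), 'tilt', np.float64(22.5), 'psi', np.float64(-0.0))
end (array([ 0.0279, -0.1266,  0.2   ]), 'tilt', np.float64(-0.3), 'psi', np.float64(-0.0)) 10
[{"linear":[-0.1,0.0,-3.1],"delta_rot":[0.0,0.0,0.0],"hand":-0.4},{"linear":[-0.1,0.0,-3.1],"delta_rot":[0.0,0.0,0.0],"hand":-0.4},{"linear":[-0.1,0.0,-3.2],"delta_rot":[0.0,0.0,0.0],"hand":-0.4},{"linear":[-3.0,0.0,-0.9],"delta_rot":[0.0,-0.5,0.0],"hand":-0.4},{"linear":[-3.0,0.0,-0.8],"delta_rot":[0.0,-0.6,0.0],"hand":-0.4},{"linear":[-3.0,0.0,-0.6],"delta_rot":[0.0,-0.5,0.0],"hand":-0.4},{"linear":[-3.1,0.0,-0.4],"delta_rot":[0.0,-0.5,0.0],"hand":-0.4},{"linear":[-3.0,0.0,-0.2],"delta_rot":[0.0,-0.6,0.0],"hand":-0.4},{"linear":[-3.1,0.0,-0.1],"delta_rot":[0.0,-0.5,0.0],"hand":-0.4},{"linear":[-3.1,0.0,0.1],"delta_rot":[0.0,-0.6,0.0],"hand":-0.4}]
now (array([ 0.0279, -0.1266,  0.2   ]), 'tilt', np.float64(-0.3), 'psi', np.float64(-0.0))
end (array([ 0.0279, -0.1272,  0.08  ]), 'tilt', np.float64(-0.3), 'psi', np.float64(-0.0)) 7
[{"linear":[0.0,0.0,1.7],"delta_rot":[0.0,0.0,0.0],"hand":-0.4},{"linear":[0.0,0.0,1.7],"delta_rot":[0.0,0.0,0.0],"hand":-0.4},{"linear":[0.0,0.0,1.7],"delta_rot":[0.0,0.0,0.0],"hand":-0.4},{"linear":[0.0,0.0,1.8],"delta_rot":[0.0,0.0,0.0],"hand":-0.4},{"linear":[0.0,0.0,1.7],"delta_rot":[0.0,0.0,0.0],"hand":-0.4},{"linear":[0.0,0.0,1.7],"delta_rot":[0.0,0.0,0.0],"hand":-0.4},{"linear":[0.0,0.0,1.7],"delta_rot":[0.0,0.0,0.0],"hand":-0.4}]
```

Call:
arm_command([
  {"linear": [0,0,-3.1],"delta_rot": [0,0,0],"hand": -0.4},
  {"linear": [0,0,-3.1],"delta_rot": [0,0,0],"hand": -0.4},
  {"linear": [0,0,-3.2],"delta_rot": [0,0,0],"hand": -0.4},
  {"linear": [-3.0,0,-0.9],"delta_rot": [0,-0.2,0],"hand": -0.4},
  {"linear": [-3.0,0,-0.8],"delta_rot": [0,-0.2,0],"hand": -0.4},
  {"linear": [-3.0,0,-0.6],"delta_rot": [0,-0.2,0],"hand": -0.4},
  {"linear": [-3.1,0,-0.4],"delta_rot": [0,-0.2,0],"hand": -0.4},
  {"linear": [-3.0,0,-0.5],"delta_rot": [0,-0.2,0],"hand": -0.4},
  {"linear": [-3.1,0,-0.5],"delta_rot": [0,-0.2,0],"hand": -0.4},
  {"linear": [0,0,0],"delta_rot": [0,0,0],"hand": -0.4},
  {"linear": [0,0,0],"delta_rot": [0,0,0],"hand": -0.4},
])

```text
clock: 13.85
tool_pos: [0.6013, -0.1574, 0.1865]
tool_rot: [-3.141, -0.268, 1.433]
force: [-0.3, 0.1, 0.0]
opening: 0.702
gripper_force: 0.0
```

```bash
python3 - <<'E'
from h import *
import cv2
s=ctrl.snapshot('scene'); cv2.imwrite('pics/stand.png',cv2.resize(s['image'][210:370,190:410],None,fx=3.4,fy=3.4,interpolation=cv2.INTER_CUBIC))
plan([((.028,-.127,.16),15,0),((.028,-.127,.083),15,0)],-.4,.025,6.)
E
```

```text
now (array([ 0.0278, -0.0949,  0.1945]), 'tilt', np.float64(15.4), 'psi', np.float64(-0.1))
end (array([ 0.0278, -0.1272,  0.0831]), 'tilt', np.float64(14.8), 'psi', np.float64(-0.1)) 6
[{"linear":[-2.0,0.0,1.2],"delta_rot":[0.0,0.0,0.0],"hand":-0.4},{"linear":[-2.0,0.0,1.3],"delta_rot":[0.0,-0.1,0.0],"hand":-0.4},{"linear":[-0.5,0.0,1.9],"delta_rot":[0.0,0.0,0.0],"hand":-0.4},{"linear":[-0.5,0.0,1.8],"delta_rot":[0.0,0.0,0.0],"hand":-0.4},{"linear":[-0.5,0.0,1.9],"delta_rot":[0.0,0.0,0.0],"hand":-0.4},{"linear":[-0.5,0.0,1.8],"delta_rot":[0.0,0.0,0.0],"hand":-0.4}]
```

View pics/stand.png

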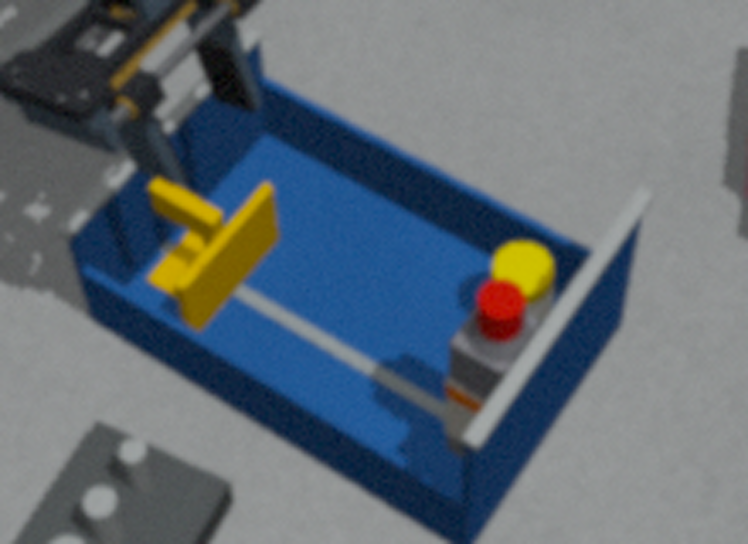

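The bottle stands at the tall wall (cap at (500,300)) with the jar in place. That was the last of my ten views. Now the divider.

Call:
arm_command([
  {"linear": [-2.0,0,1.2],"delta_rot": [0,0,0],"hand": -0.4},
  {"linear": [-2.0,0,1.3],"delta_rot": [0,-0.1,0],"hand": -0.4},
  {"linear": [-0.5,0,1.9],"delta_rot": [0,0,0],"hand": -0.4},
  {"linear": [-0.5,0,1.8],"delta_rot": [0,0,0],"hand": -0.4},
  {"linear": [-0.5,0,1.9],"delta_rot": [0,0,0],"hand": -0.4},
  {"linear": [-0.5,0,1.8],"delta_rot": [0,0,0],"hand": -0.4},
  {"linear": [0,0,0],"delta_rot": [0,0,0],"hand": -0.4},
  {"linear": [0,0,0],"delta_rot": [0,0,0],"hand": 0.2},
  {"linear": [0,0,0],"delta_rot": [0,0,0],"hand": 0.5},
  {"linear": [0,0,0],"delta_rot": [0,0,0],"hand": 0.9},
  {"linear": [0,0,0],"delta_rot": [0,0,0],"hand": 0.9},
  {"linear": [0,0,0],"delta_rot": [0,0,0],"hand": 0.9},
  {"linear": [0,0,0],"delta_rot": [0,0,0],"hand": 0.9},
  {"linear": [0,0,0],"delta_rot": [0,0,0],"hand": 0.9},
], force=20)

```text
clock: 15.07
tool_pos: [0.5976, -0.1857, 0.0764]
tool_rot: [3.141, -0.26, 1.437]
force: [0.9, 4.8, 1.1]
opening: 0.223
gripper_force: 2.9
```

```bash
python3 - <<'E'
from h import *
o=ctrl.get_obs(); print(o['force'],o['opening']*91,o['gripper_force'])
# slide +y; front now -.085; stop 6 mm short of bottle rear face (.106): travel .185
g=gstate(*cur())[0]
s=plan([((g[0],g[1]+.165,g[2]),15,0)],.9,.012)
E
```

```text
[0.89942864 4.75935226 1.10089297] 20.274562275847785 2.8894279687665403
now (array([ 0.028 , -0.1244,  0.0841]), 'tilt', np.float64(14.9), 'psi', np.float64(0.0))
end (array([0.0279, 0.0401, 0.0845]), 'tilt', np.float64(14.9), 'psi', np.float64(0.0)) 14
[{"linear":[1.1,0.0,0.3],"delta_rot":[0.0,0.0,0.0],"hand":0.9},{"linear":[1.2,0.0,0.3],"delta_rot":[0.0,0.0,0.0],"hand":0.9},{"linear":[1.1,0.0,0.3],"delta_rot":[0.0,0.0,0.0],"hand":0.9},{"linear":[1.2,0.0,0.3],"delta_rot":[0.0,0.0,0.0],"hand":0.9},{"linear":[1.1,0.0,0.3],"delta_rot":[0.0,0.0,0.0],"hand":0.9},{"linear":[1.1,0.0,0.3],"delta_rot":[0.0,0.0,0.0],"hand":0.9},{"linear":[1.2,0.0,0.3],"delta_rot":[0.0,0.0,0.0],"hand":0.9},{"linear":[1.1,0.0,0.3],"delta_rot":[0.0,0.0,0.0],"hand":0.9},{"linear":[1.1,0.0,0.3],"delta_rot":[0.0,0.0,0.0],"hand":0.9},{"linear":[1.2,0.0,0.3],"delta_rot":[0.0,0.0,0.0],"hand":0.9},{"linear":[1.1,0.0,0.3],"delta_rot":[0.0,0.0,0.0],"hand":0.9},{"linear":[1.2,0.0,0.3],"delta_rot":[0.0,0.0,0.0],"hand":0.9},{"linear":[1.1,0.0,0.3],"delta_rot":[0.0,0.0,0.0],"hand":0.9},{"linear":[1.1,0.0,0.3],"delta_rot":[0.0,0.0,0.0],"hand":0.9}]
```

Call:
arm_command([
  {"linear": [0,0,0],"delta_rot": [0,0,0],"hand": 0.9},
  {"linear": [0,0,0],"delta_rot": [0,0,0],"hand": 0.9},
  {"linear": [0,0,0],"delta_rot": [0,0,0],"hand": 0.9},
])

```text
clock: 15.32
tool_pos: [0.597, -0.1855, 0.0763]
tool_rot: [-3.141, -0.261, 1.437]
force: [-1.1, 5.9, 1.8]
opening: 0.129
gripper_force: 22.9
```

```bash
python3 - <<'E'
from h import *
o=ctrl.get_obs(); print(o['force'],o['wrist_torque'],o['opening']*91,o['gripper_force'],gstate(*cur()))
E
```

```text
[-1.0525469   5.89993089  1.84251023] [0.58329571 0.1630282  0.0141434 ] 11.755138286523007 22.880547302775085 (array([ 0.0274, -0.1243,  0.0841]), 'tilt', np.float64(14.9), 'psi', np.float64(0.0))
```

Fin gripped (11.8 mm). There is a small side force of about 6 N, which sliding forward should relieve.

Call:
arm_command([
  {"linear": [0.6,0,0.1],"delta_rot": [0,0,0],"hand": 0.9},
  {"linear": [1.2,0,0.3],"delta_rot": [0,0,0],"hand": 0.9},
  {"linear": [1.1,0,0.3],"delta_rot": [0,0,0],"hand": 0.9},
  {"linear": [1.2,0,0.3],"delta_rot": [0,0,0],"hand": 0.9},
  {"linear": [0,0,0],"delta_rot": [0,0,0],"hand": 0.9},
])

```text
clock: 15.73
tool_pos: [0.6026, -0.1436, 0.0763]
tool_rot: [-3.141, -0.259, 1.438]
force: [-2.3, 2.4, 0.2]
opening: 0.135
gripper_force: 20.0
```

```bash
python3 - <<'E'
from h import *
o=ctrl.get_obs(); print(o['force'],o['wrist_torque'],o['opening']*91)
g=gstate(*cur())[0]
s=plan([((.0275,-.1243+.172,.084),15,0)],.9,.012)
E
```

```text
[-2.29043895  2.39980536  0.17587771] [-0.03938375  0.44494282 -0.02749165] 12.273267343426674
now (array([ 0.0274, -0.082 ,  0.0841]), 'tilt', np.float64(14.8), 'psi', np.float64(0.1))
end (array([0.0272, 0.0473, 0.0841]), 'tilt', np.float64(14.8), 'psi', np.float64(0.1)) 11
[{"linear":[1.1,0.0,0.3],"delta_rot":[0.0,0.0,0.0],"hand":0.9},{"linear":[1.2,0.0,0.3],"delta_rot":[0.0,0.0,0.0],"hand":0.9},{"linear":[1.1,0.0,0.3],"delta_rot":[0.0,0.0,0.0],"hand":0.9},{"linear":[1.2,0.0,0.3],"delta_rot":[0.0,0.0,0.0],"hand":0.9},{"linear":[1.1,0.0,0.3],"delta_rot":[0.0,0.0,0.0],"hand":0.9},{"linear":[1.1,0.0,0.3],"delta_rot":[0.0,0.0,0.0],"hand":0.9},{"linear":[1.2,0.0,0.3],"delta_rot":[0.0,0.0,0.0],"hand":0.9},{"linear":[1.1,0.0,0.3],"delta_rot":[0.0,0.0,0.0],"hand":0.9},{"linear":[1.2,0.0,0.3],"delta_rot":[0.0,0.0,0.0],"hand":0.9},{"linear":[1.1,0.0,0.3],"delta_rot":[0.0,0.0,0.0],"hand":0.9},{"linear":[1.1,0.0,0.3],"delta_rot":[0.0,0.0,0.0],"hand":0.9}]
```

Call:
arm_command([
  {"linear": [1.1,0,0.3],"delta_rot": [0,0,0],"hand": 0.9},
  {"linear": [1.2,0,0.3],"delta_rot": [0,0,0],"hand": 0.9},
  {"linear": [1.1,0,0.3],"delta_rot": [0,0,0],"hand": 0.9},
  {"linear": [1.2,0,0.3],"delta_rot": [0,0,0],"hand": 0.9},
  {"linear": [1.1,0,0.3],"delta_rot": [0,0,0],"hand": 0.9},
  {"linear": [1.1,0,0.3],"delta_rot": [0,0,0],"hand": 0.9},
  {"linear": [1.2,0,0.3],"delta_rot": [0,0,0],"hand": 0.9},
  {"linear": [1.1,0,0.3],"delta_rot": [0,0,0],"hand": 0.9},
  {"linear": [1.2,0,0.3],"delta_rot": [0,0,0],"hand": 0.9},
  {"linear": [1.1,0,0.3],"delta_rot": [0,0,0],"hand": 0.9},
  {"linear": [1.1,0,0.3],"delta_rot": [0,0,0],"hand": 0.9},
  {"linear": [0,0,0],"delta_rot": [0,0,0],"hand": 0.9},
  {"linear": [0,0,0],"delta_rot": [0,0,0],"hand": 0.9},
])

```text
clock: 16.82
tool_pos: [0.6198, -0.0169, 0.0763]
tool_rot: [-3.141, -0.259, 1.437]
force: [-4.3, 2.4, 3.6]
opening: 0.134
gripper_force: 20.0
```

```bash
python3 - <<'E'
from h import *
o=ctrl.get_obs(); print(o['force'],o['wrist_torque'],o['opening']*91,gstate(*cur()))
E
```

```text
[-4.28037337  2.42757219  3.63820573] [0.19439928 0.83399566 0.15989775] 12.208514392379955 (array([0.0274, 0.0459, 0.084 ]), 'tilt', np.float64(14.8), 'psi', np.float64(0.0))
```

Call:
arm_command([
  {"linear": [0.6,0,0.15],"delta_rot": [0,0,0],"hand": 0.9},
  {"linear": [0.5,0,0.15],"delta_rot": [0,0,0],"hand": 0.9},
  {"linear": [0.2,0,0.05],"delta_rot": [0,0,0],"hand": 0.9},
  {"linear": [0,0,0],"delta_rot": [0,0,0],"hand": 0.9},
  {"linear": [0,0,0],"delta_rot": [0,0,0],"hand": 0.9},
])

```text
clock: 17.23
tool_pos: [0.6214, -0.005, 0.0763]
tool_rot: [-3.141, -0.258, 1.436]
force: [-5.2, 1.4, 5.1]
opening: 0.132
gripper_force: 20.0
```

Call:
arm_command([
  {"linear": [0.15,0,0.05],"delta_rot": [0,0,0],"hand": 0.9},
  {"linear": [0.15,0,0.05],"delta_rot": [0,0,0],"hand": 0.9},
  {"linear": [0,0,0],"delta_rot": [0,0,0],"hand": 0.9},
  {"linear": [0,0,0],"delta_rot": [0,0,0],"hand": 0.9},
])

```text
clock: 17.57
tool_pos: [0.6217, -0.0023, 0.0763]
tool_rot: [-3.141, -0.258, 1.436]
force: [-6.6, 0.6, 5.9]
opening: 0.13
gripper_force: 20.0
```

```bash
python3 - <<'E'
from h import *
o=ctrl.get_obs(); print(o['force'],o['wrist_torque'],gstate(*cur()))
E
```

```text
[-6.56089589  0.60108036  5.91686827] [0.04877549 1.02433573 0.39702236] (array([0.0274, 0.0605, 0.0841]), 'tilt', np.float64(14.8), 'psi', np.float64(-0.0))
```

Call:
arm_command([
  {"linear": [0.1,0,0],"delta_rot": [0,0,0],"hand": 0.9},
  {"linear": [0.1,0,0.05],"delta_rot": [0,0,0],"hand": 0.9},
  {"linear": [0,0,0],"delta_rot": [0,0,0],"hand": 0.9},
  {"linear": [0,0,0],"delta_rot": [0,0,0],"hand": 0.9},
])

```text
clock: 17.9
tool_pos: [0.622, -0.0004, 0.0763]
tool_rot: [-3.141, -0.257, 1.436]
force: [-6.7, 0.2, 6.5]
opening: 0.129
gripper_force: 20.0
```

Call:
arm_command([
  {"linear": [0.1,0,0.05],"delta_rot": [0,0,0],"hand": 0.9},
  {"linear": [0,0,0],"delta_rot": [0,0,0],"hand": 0.9},
  {"linear": [0,0,0],"delta_rot": [0,0,0],"hand": 0.9},
])

```text
clock: 18.15
tool_pos: [0.6222, 0.0006, 0.0763]
tool_rot: [-3.141, -0.257, 1.436]
force: [-6.0, -1.0, 7.2]
opening: 0.133
gripper_force: 20.0
```

```bash
python3 - <<'E'
from h import *
o=ctrl.get_obs(); print(o['force'],o['wrist_torque'],gstate(*cur()))
E
```

```text
[-6.03112133 -1.01646596  7.19766936] [-0.05233761  1.11639546  0.43720279] (array([0.0274, 0.0635, 0.084 ]), 'tilt', np.float64(14.8), 'psi', np.float64(-0.0))
```

Call:
arm_command([
  {"linear": [0.1,0,0],"delta_rot": [0,0,0],"hand": 0.9},
  {"linear": [0,0,0],"delta_rot": [0,0,0],"hand": 0.9},
  {"linear": [0,0,0],"delta_rot": [0,0,0],"hand": 0.9},
])

```text
clock: 18.4
tool_pos: [0.6222, 0.0013, 0.0763]
tool_rot: [-3.141, -0.257, 1.436]
force: [-6.8, -1.7, 6.2]
opening: 0.131
gripper_force: 20.0
```

Call:
arm_command([
  {"linear": [0.1,0,0],"delta_rot": [0,0,0],"hand": 0.9},
  {"linear": [0,0,0],"delta_rot": [0,0,0],"hand": 0.9},
  {"linear": [0,0,0],"delta_rot": [0,0,0],"hand": 0.9},
])

```text
clock: 18.65
tool_pos: [0.6222, 0.0014, 0.0763]
tool_rot: [-3.141, -0.255, 1.436]
force: [-6.6, -4.3, 5.5]
opening: 0.131
gripper_force: 20.0
```

```bash
python3 - <<'E'
from h import *
o=ctrl.get_obs(); print(o['force'],o['wrist_torque'],gstate(*cur()))
E
```

```text
[-6.55873712 -4.31447927  5.49998144] [-0.57531407  1.12487917  0.34387429] (array([0.0274, 0.0643, 0.0841]), 'tilt', np.float64(14.6), 'psi', np.float64(-0.0))
```

The divider has met the bottle: the last 1 mm command moved only 0.1 mm and the force rose. I'll release and retreat.

Call:
arm_command([
  {"linear": [0,0,0],"delta_rot": [0,0,0],"hand": 0.9},
  {"linear": [0,0,0],"delta_rot": [0,0,0],"hand": 0.9},
  {"linear": [0,0,0],"delta_rot": [0,0,0],"hand": 0.9},
  {"linear": [0,0,0],"delta_rot": [0,0,0],"hand": 0.3},
  {"linear": [0,0,0],"delta_rot": [0,0,0],"hand": 0.1},
  {"linear": [0,0,0],"delta_rot": [0,0,0],"hand": 0.1},
  {"linear": [0,0,0],"delta_rot": [0,0,0],"hand": 0.1},
  {"linear": [0,0,0],"delta_rot": [0,0,0],"hand": 0.1},
  {"linear": [0,0,-1.5],"delta_rot": [0,0,0],"hand": 0.1},
  {"linear": [0,0,-2.5],"delta_rot": [0,0,0],"hand": 0.1},
  {"linear": [0,0,-3],"delta_rot": [0,0,0],"hand": 0.1},
  {"linear": [0,0,-3],"delta_rot": [0,0,0],"hand": 0.1},
  {"linear": [-3,0,-3],"delta_rot": [0,0,0],"hand": 0.1},
  {"linear": [-3,0,-3],"delta_rot": [0,0,0],"hand": 0.1},
  {"linear": [-3.5,0,-2],"delta_rot": [0,0,0],"hand": 0.1},
  {"linear": [-3.5,0,0],"delta_rot": [0,0,0],"hand": 0.1},
  {"linear": [-3.5,0,0],"delta_rot": [0,0,0],"hand": 0.1},
  {"linear": [0,0,0],"delta_rot": [0,0,0],"hand": 0.1},
  {"linear": [0,0,0],"delta_rot": [0,0,0],"hand": 0.1},
], force=3)

```text
clock: 20.23
tool_pos: [0.5952, -0.2009, 0.2066]
tool_rot: [-3.141, -0.258, 1.433]
force: [0.2, -0.3, 0.9]
opening: 0.452
gripper_force: 0.0
```

```bash
python3 - <<'E'
from h import *
import cv2
print(gstate(*cur()),ctrl.get_obs()['force'])
for n in('scene','top'):
    s=ctrl.snapshot(n); im=s['image']; h=cv2.cvtColor(im,cv2.COLOR_BGR2HSV)
    x0,x1,y0,y1=(200,390,215,370) if n=='scene' else (265,405,135,240)
    h=h[y0:y1,x0:x1]
    for nm,m in(('red',cv2.inRange(h,(0,150,80),(6,255,255))|cv2.inRange(h,(174,150,80),(180,255,255))),('yel',cv2.inRange(h,(20,150,80),(32,255,255)))):
        k,l,st,c=cv2.connectedComponentsWithStats(m)
        for i in range(1,k):
            if st[i,4]>25: print(n,nm,st[i]+[x0,y0,0,0,0],(c[i]+[x0,y0]).round(1))
    pts={'capctr':(.027,.128,.186),'finfront':(.027,.077,.09),'finrear':(.027,.017,.09),'plateU':(.077,.106,.074),'plateL':(-.023,.106,.074),'jar':(-.0618,.0918,.068)}
    for k,v in pts.items(): print(n,k,proj(s,binpt(B,v))[0].round(1))
E
```

```text
(array([ 0.0276, -0.1398,  0.2144]), 'tilt', np.float64(14.8), 'psi', np.float64(-0.2)) [ 0.2186751  -0.28887401  0.88895455]
scene red [331 292  14  18 189] [336.7 301.1]
scene yel [335 281  18  18 226] [344.2 288.3]
scene yel [299 302  24  45 623] [311.9 323.6]
scene capctr [337.5 297.5]
scene finfront [315.6 309.7]
scene finrear [292.8 296.5]
scene plateU [314.  337.5]
scene plateL [338.9 303.2]
scene jar [342.5 289.2]
top red [283 157  10  11  89] [287.5 162.3]
top yel [296 157  24  39 473] [306.7 179.6]
top yel [291 200  14  15 166] [297.6 207. ]
top capctr [287.  162.7]
top finfront [307.3 174.6]
top finrear [328.7 177.4]
top plateU [299.8 157.7]
top plateL [294.7 192. ]
top jar [297.9 206.5]
```

The top view confirms it: the cap centre is at (287.5,162.3) against (287.0,162.7) predicted for standing at the wall. The plate corner is where it should be when against the bottle, and the jar hasn't moved. Handing in.

```bash
python3 -c "
from station import ctrl
print(ctrl.hand_in())"
```

```text
the job is handed in; nothing more can be done
None
```

The job is handed in, with no verdict shown: the bottle was propped, let go, regripped and stood upright against the tall wall, the yellow divider is up against it, the jar has not moved, and I touched nothing on the bench (about 20 s of the 62 s used).

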